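Load the jar label reader under its swing-out lamp

TASK

Set up the label reader for the next batch: first switch the lamp off, then swing its lamp arm all the way out, put the green-lidded reference jar from the reader back onto the white mat, and stand every white-lidded sample jar from the mat upright on a marked circle of its own on the reader, centred and with its barred label squarely facing the scanner bar. Then swing the lamp arm fully back over the jars and, last, switch the lamp on again; do not disturb the flask, the beaker and the tip box.

Things in the scene. Friction and masses are not known exactly. Their poses are not given: they have to be found in the camera images.
- station: label reader, fixed to the bench: grey base plate 3 mm thick, covering x -50..110, y -120..215 mm in its own frame (origin on the bench under the middle circle, x towards the scanner bar, y towards the lamp post, z up)
- scanner (a point): middle of the red window face, looking to the station's -x, of the black scanner bar that stands on the base plate (at x 70, y 0, z 17 mm in the station's frame); bar 35 mm deep, 250 mm long along y, top at z 30 mm
- spot0 (a point): centre of marked circle 0 (white, 60 mm, black rim) on the top face of the base plate, at x 0, y -88 mm, z 3 mm in the station's frame; axes as the station's
- spot1 (a point): centre of marked circle 1 (white, 60 mm, black rim) on the top face of the base plate, at x 0, y 0 mm, z 3 mm in the station's frame; axes as the station's
- spot2 (a point): centre of marked circle 2 (white, 60 mm, black rim) on the top face of the base plate, at x 0, y 88 mm, z 3 mm in the station's frame; axes as the station's
- lamp_arm (a joint): white swing-out lamp arm, rad about the vertical: 0 (stop) = over the circles, along the station's -y from its hinge; 1.5 (stop) = out beyond the scanner, nearly along +x (anticlockwise from above). Bar 50 mm wide, reaching 300 mm from the hinge, underside at z 125 mm, top at 147 mm. Takes 1 to 2 N at the handle; stays where it is left
- lamp_hinge (a point): point on the lamp arm's hinge axis at its underside (x 0, y 180, z 125 mm in the station's frame), on a steel post of 32 mm diameter up to z 123 mm
- lamp_grip (a point): grip point on the arm's handle: an upright blue round post, 22 mm diameter, standing 50 mm up from the arm's top, 150 mm from the hinge axis; the point lies on its axis 25 mm above the arm's top and 25 mm below the post's top (z 172 mm)
- switch_box: fixed grey switch box, 110 x 85 mm, 60 mm tall, with a toggle on a block (70 x 50 x 25 mm high) on top. Origin: centre of its underside. The toggle swings in the box's x-z plane about an axis 82 mm above the bench, over the origin; -x (white stripe) side is off, +x (green stripe) side is on
- switch (a joint): toggle lever (rad): 0 (stop) = off, leaning 0.5 rad to the box's -x; 1.0 (stop) = on, leaning 0.5 rad to +x; it stays where it is left and takes about 1 N at the tip
- switch_tip (a point): centre of the red ball (26 mm) at the toggle's end, 75 mm from its axis on a 10 mm steel rod; about 148 mm above the bench at either stop
- mat: fixed stiff plastic mat, white rim and pale blue-grey middle, 250 x 220 mm (x, y), 3 mm thick, no lip. Origin: centre of its underside
- sample0: sample jar, amber cylinder 56 mm diameter, 66 mm tall with its 14 mm white lid of the same diameter, about 160 g, heavy base. Origin: centre of its underside, z up. On its own +x side it carries a white label with black bars; a red stripe on the lid runs from the centre towards the label. Starts upright on the mat; may be absent
- sample1: sample jar, amber cylinder 56 mm diameter, 66 mm tall with its 14 mm white lid of the same diameter, about 160 g, heavy base. Origin: centre of its underside, z up. On its own +x side it carries a white label with black bars; a red stripe on the lid runs from the centre towards the label. Starts upright on the mat; may be absent
- sample2: sample jar, amber cylinder 56 mm diameter, 66 mm tall with its 14 mm white lid of the same diameter, about 160 g, heavy base. Origin: centre of its underside, z up. On its own +x side it carries a white label with black bars; a red stripe on the lid runs from the centre towards the label. Starts upright on the mat; may be absent
- label0 (a point): middle of the label of sample0, on its side wall 28 mm from its axis, 27 mm above its underside
- label1 (a point): middle of the label of sample1, on its side wall 28 mm from its axis, 27 mm above its underside
- label2 (a point): middle of the label of sample2, on its side wall 28 mm from its axis, 27 mm above its underside
- reference: reference jar, same size and shape as a sample jar (56 mm diameter, 66 mm tall) but clear glass with a green lid; starts standing somewhere along the row of circles. Origin: centre of its underside
- flask: bystander: stoppered glass flask, 80 mm wide, 170 mm tall; leave alone. Origin: centre of its underside
- beaker: bystander: glass beaker, 72 mm wide, 90 mm tall; leave alone. Origin: centre of its underside
- tip_box: bystander: blue pipette-tip box, 80 x 55 x 52 mm; leave alone. Origin: centre of its underside

How it is judged:
By the outcome, as a careful person would: the job done as asked, in the order asked, and still so for the second after the job is handed in, with the robot touching nothing.
Of sample0, sample1, sample2 only 2 to 3 are there at a start; the rules pass over those that are not, and their reading is None.
At some moment in a run one of sample0, sample1, sample2, reference may be knocked a few centimetres aside while the robot is not near it.
It also fails if it takes over 210 s, if anything falls off the work surface, if the arm or the gripper's body presses on something with over 40 N, if the wrist force passes 120 N, or if a joint passes its speed limit or range.

ROBOT

A 7-joint arm with a two-finger parallel gripper is mounted at the origin on the work surface. World frame = base frame: x ahead of the robot, y to its left, z up, the work surface at z = 0. Lengths are in mm, angles in rad, forces in N, time in s.
With the tool pointing down it reaches from about 400 to 875 mm from the base axis. Payload 4.4 kg.
Tool frame: the origin (TCP) lies between the finger pads; the fingertips stand 17 mm ahead of it and the grasp point (between the pads) lies 2 mm behind it; z points along the fingers, y is the line along which they close (so a half turn about z gives the same grasp; the last joint's range is limited). The gripper opens to 85 mm and grips with 20 to 120 N. Pads are 22 mm wide; open, the fingers measure 114 mm over their backs; the gripper's body (76 mm by 85 mm) begins 54 mm behind the grasp point. The pads swing forward as they close: fully open they stand 13 mm farther back than shut.
Start: joints at [1.125, 0.628, 0.038, 1.517, -0.027, 0.996, -0.02], TCP at [241.005, -603.684, 248.313] pointing down, gripper open.
Joint ranges: [-3.06, 3.06], [-0.37, 2.12], [-1.25, 1.32], [0.18, 2.47], [-1.1, 4.24], [0.23, 1.98], [-2.94, 2.94]. Speed limits (rad/s): [2.57, 2.57, 3.14, 3.14, 3.14, 3.14, 3.14].

INTERFACE

Orientations are given as [roll, pitch, yaw] about the fixed x, y, z axes, in that order (R = Rz(yaw) Ry(pitch) Rx(roll)).
In Python, from cell import sensors, get_image, ctrl gives the robot as it stands.
- The arm moves only by the tool send_rows, never from a script. Its argument "series" is a list of rows, each a list of 3 entries, a list of its own where there are three numbers: the finger opening in mm, from 0 to 85.4, then the shift along the world's x, y, z in units of 60 mm (1.0 is 60 mm), then the turn, a rotation vector about the world's x, y, z in units of 5 degrees (1.0 is 5 degrees). A call has 1 to 8 rows; each row shifts and turns the commanded pose from where the row before left it; what a row does not reach is not made up. A row lasts 1/8 s, in which the tool goes at most 62.5 mm and 10.7 degrees, less where a joint would pass 70% of its speed; a pose out of reach is approached as far as the arm can. A call is refused whole if a number of a shift passes 1 or a number of a turn 1, either way. A call with a gripper value outside its range is refused whole. The fingers move at their own pace and stop on an object; the grip force is fixed at half the most. Time passes only in rows, so rows that do not move let the fingers close. It gives the time, the measured TCP pose, the force, the opening and the grip force at its end, in the units of the state.
- sensors.read_state(): the state, without advancing time (a new reading comes with each control period).
- get_image(name): name is "scene" or "top"; returns a dict with "img" (400x640x3 uint8, red, green, blue), "depth" (400x640 float32, mm along the optical axis (not along the pixel's ray), 0 where there is no reading), "vfov" (degrees; the focal length in pixels is half the picture's height over the tangent of half this angle, whatever the lens; pixels are square), "cx", "cy" (the principal point, pixels), "world_to_cam" (4x4, takes a point from world to camera coordinates). Camera axes: x right, y down, z forward; pixel columns grow to the right and rows downward; lengths in mm; the calibration is good to about 2 mm. A picture is of the moment at which its call begins.
- ctrl.finish_job(): hands the job in; it is judged then, once.
The state is a dict: "clock": time; "qpos": joint angles; "qd": joint speeds; "tau": joint torques, N m; "eef_pos": TCP position; "tool_rot": TCP orientation; "force": force on the tool from outside, world axes, zero at the start; "torque": the same for the moment, N m; "width": finger opening in mm; "gripper_force": force on a finger pad.
Only numpy, scipy, OpenCV 4.12 (cv2) and the standard library are available. Lean on these libraries where they do the work, as an engineer would, in place of code of your own. Each camera call takes 0.05 s, during which the arm holds its last target. There are 200 camera calls.

## Working session

There is one attempt and no reset: what is moved stays moved. The work goes in short steps, Python scripts to look and compute and a tool call to move; the robot and the scene stay as the last step left them, time stands still between calls to the robot, and variables do not carry over. Pictures are saved under pics/ and viewed, at most 14 in all, crops included, and the job is handed in when it is done.

Besides the shell and the picture viewer there is one more tool, called after ">>>" by a JSON object that holds its "fn" and its "kwargs". send_rows: Moves the arm, as the interface text tells. Its arguments: {"type":"object","properties":{"series":{"type":"array"}},"required":["series"]}

```bash
mkdir -p pics; ls; python3 - <<'E'
from cell import sensors,get_image
import cv2,numpy as np
print(sensors.read_state())
for n in("scene","top"):
    g=get_image(n); cv2.imwrite(f"pics/{n}0.png",g["img"][:,:,::-1]); np.savez(f"pics/{n}0.npz",**g)
    print(n,g["vfov"],g["cx"],g["cy"],np.round(g["world_to_cam"],3).tolist())
E
```

```text
pics
{'clock': 0.0, 'qpos': array([ 1.12519422,  0.62932575,  0.03843051,  1.51838513, -0.0270237 ,
        0.99629942, -0.02000738]), 'qd': array([ 4.66537899e-04, -3.44888521e-04,  4.32445351e-05,  2.83112375e-04,
       -1.27176267e-03, -3.26405706e-04, -2.20251806e-03]), 'tau': array([-4.83693111e-04, -5.63405764e+01,  1.22578505e+00, -1.93444723e+01,
        1.10277216e-02,  1.04501290e-02,  1.09567156e-05]), 'eef_pos': array([ 240.79519693, -603.10574856,  247.39657295]), 'tool_rot': array([-3.13969231e+00, -2.14591148e-06,  3.79790700e-01]), 'force': array([-0.3412725 ,  0.29070711,  0.90681478]), 'torque': array([-0.01837096,  0.04013763, -0.01681743]), 'gripper_force': 0.0, 'width': 85.42260975042538}
scene 42.69637241734853 323.0241637722408 200.49483557996246 [[-0.405, 0.914, -0.008, 224.534], [0.704, 0.306, -0.641, -281.466], [-0.584, -0.265, -0.768, 1909.618], [0.0, 0.0, 0.0, 1.0]]
top 51.0175406849669 330.03058006821345 201.36723089877327 [[-0.018, -1.0, 0.015, 0.298], [-0.99, 0.015, -0.141, 538.415], [0.141, -0.017, -0.99, 1194.073], [0.0, 0.0, 0.0, 1.0]]
```

View pics/top0.png

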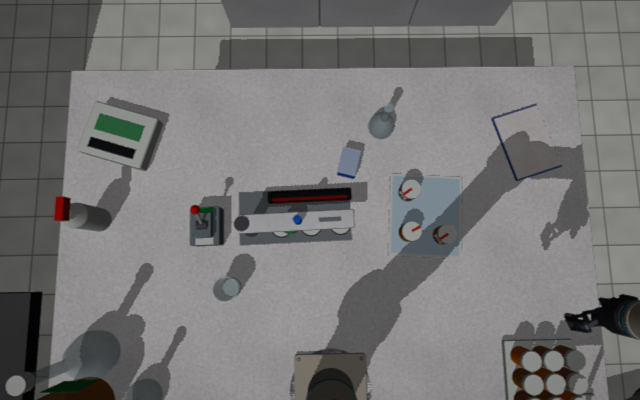

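View pics/scene0.png

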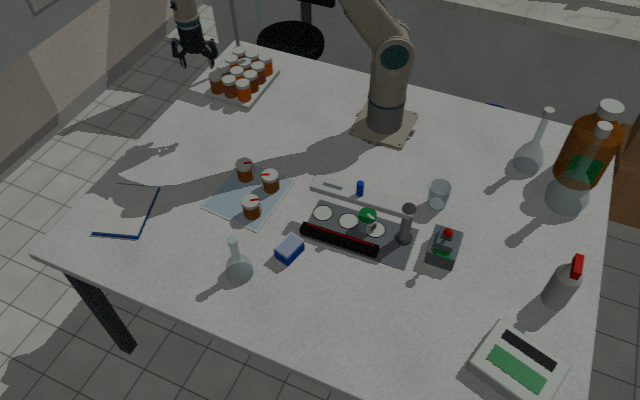

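```bash
cat > h.py <<'E'
import numpy as np,cv2
from cell import sensors,get_image
def grab(n,tag=None):
    g=get_image(n)
    if tag: np.savez(f"pics/{n}{tag}.npz",**g)
    return g
def load(f): return {k:v for k,v in np.load(f).items()}
def foc(g): return 200/np.tan(np.radians(float(g["vfov"]))/2)
def cloud(g):
    v,u=np.mgrid[:400,:640]; d=g["depth"]; f=foc(g)
    P=np.stack([(u-g["cx"])/f*d,(v-g["cy"])/f*d,d],-1)
    M=np.linalg.inv(g["world_to_cam"]); return P@M[:3,:3].T+M[:3,3]
def ray(g,uv):
    uv=np.atleast_2d(uv).astype(float); f=foc(g); M=np.linalg.inv(g["world_to_cam"])
    d=np.c_[(uv[:,0]-g["cx"])/f,(uv[:,1]-g["cy"])/f,np.ones(len(uv))]@M[:3,:3].T
    return M[:3,3],d
def onplane(g,uv,z):
    o,d=ray(g,uv); return o+d*((z-o[2])/d[:,2])[:,None]
def tri(ga,ua,gb,ub):
    o1,d1=ray(ga,ua);o2,d2=ray(gb,ub);d1=d1[0];d2=d2[0]
    s=np.linalg.lstsq(np.c_[d1,-d2],o2-o1,rcond=None)[0]
    a=o1+s[0]*d1;b=o2+s[1]*d2; return (a+b)/2,np.linalg.norm(a-b)
def proj(g,P):
    P=np.atleast_2d(P);c=P@g["world_to_cam"][:3,:3].T+g["world_to_cam"][:3,3];f=foc(g)
    return np.c_[c[:,0]/c[:,2]*f+g["cx"],c[:,1]/c[:,2]*f+g["cy"]]
def hsv(g): return cv2.cvtColor(g["img"],cv2.COLOR_RGB2HSV).astype(int)
def red(g): H=hsv(g); return ((H[...,0]<8)|(H[...,0]>172))&(H[...,1]>150)&(H[...,2]>60)
def green(g): H=hsv(g); return (H[...,0]>45)&(H[...,0]<80)&(H[...,1]>120)&(H[...,2]>50)
def blue(g): H=hsv(g); return (H[...,0]>100)&(H[...,0]<125)&(H[...,1]>170)&(H[...,2]>60)
def blobs(m,amin=4):
    n,l,s,c=cv2.connectedComponentsWithStats(m.astype(np.uint8),connectivity=8)
    return [(i,s[i],c[i]) for i in range(1,n) if s[i][4]>=amin],l
E
python3 - <<'E'
from h import *
for n in("top","scene"):
    g=load(f"pics/{n}0.npz");C=cloud(g)
    for nm,fn in(("red",red),("green",green),("blue",blue)):
        b,l=blobs(fn(g))
        for i,s,c in b:
            p=C[(l==i)&(g["depth"]>0)]
            print(n,nm,s.tolist(),c.round(1),np.median(p,0).round(0) if len(p) else None)
    
g=load("pics/top0.npz");im=g["img"][140:270,180:470,::-1];cv2.imwrite("pics/a.png",cv2.resize(im,None,fx=2.75,fy=2.75,interpolation=cv2.INTER_CUBIC))
g=load("pics/scene0.npz");im=g["img"][145:275,195:475,::-1];cv2.imwrite("pics/b.png",cv2.resize(im,None,fx=2.8,fy=2.8,interpolation=cv2.INTER_CUBIC))
E
```

```text
top red [404, 189, 8, 6, 15] [407.3 191.1] [ 561. -231.   69.]
top red [273, 195, 74, 6, 163] [309.2 197.8] [551.  53.  29.]
top red [54, 196, 10, 25, 197] [ 58.7 208.3] [509. 679. 199.]
top red [191, 206, 8, 8, 58] [194.4 209.5] [506. 351. 158.]
top red [412, 226, 8, 5, 15] [415.7 228.3] [ 453. -252.   69.]
top red [440, 234, 8, 5, 14] [443.5 236.1] [ 429. -329.   69.]
top green [95, 114, 48, 27, 684] [118.8 126.9] [769. 613.  51.]
top green [200, 207, 13, 6, 61] [206. 209.] [519. 348.  60.]
top green [286, 231, 9, 3, 16] [290.4 231.9] [448. 106.  67.]
top blue [338, 173, 16, 5, 24] [345.6 175.1] [619. -57.  28.]
top blue [294, 215, 7, 9, 48] [296.9 219. ] [472.  79. 196.]
scene red [244, 162, 7, 2, 11] [246.5 162.4] [ 430. -334.   69.]
scene red [262, 174, 7, 1, 7] [265. 174.] [ 450. -253.   69.]
scene red [251, 199, 8, 2, 12] [253.8 199.3] [ 561. -233.   72.]
scene red [307, 223, 67, 23, 129] [340.  234.2] [550.  55.  32.]
scene red [444, 228, 8, 9, 57] [447.7 232. ] [511. 354. 157.]
scene red [570, 254, 14, 26, 218] [577.4 266.4] [519. 679. 200.]
scene green [589, 160, 4, 7, 7] [
[... 554 characters left out ...]
een [512, 373, 6, 4, 8] [514.  374.4] [785. 611.  53.]
scene green [520, 379, 7, 4, 11] [523.3 380.7] [791. 637.  51.]
scene green [528, 381, 3, 4, 5] [529.  382.2] [789. 648.  53.]
scene green [536, 384, 4, 4, 6] [537.3 385.7] [790. 668.  53.]
scene green [532, 388, 3, 4, 5] [533.  389.6] [805. 660.  56.]
scene blue [490, 104, 11, 3, 12] [495.2 104.9] [-892.  350. -467.]
scene blue [357, 181, 6, 16, 86] [359.5 188.2] [479.  82. 183.]
scene blue [143, 222, 2, 4, 4] [143.5 223.5] [ 744. -533.   13.]
scene blue [140, 227, 3, 6, 8] [140.9 229.8] [ 767. -526.   11.]
scene blue [92, 232, 48, 6, 68] [115.9 234.7] [ 815. -586.   12.]
scene blue [275, 243, 29, 23, 193] [289.6 255.6] [688. -46.  26.]
```

View pics/a.png

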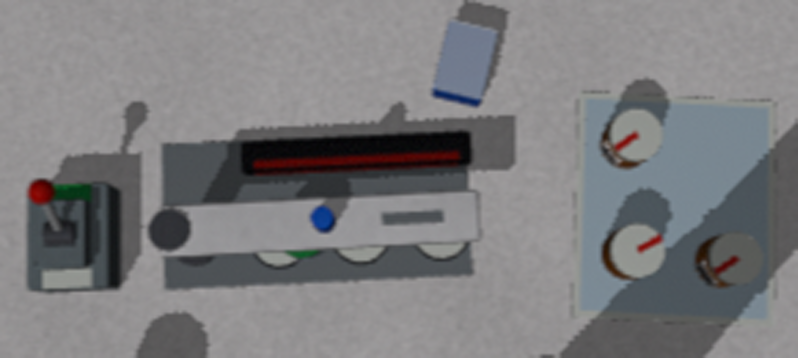

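View pics/b.png

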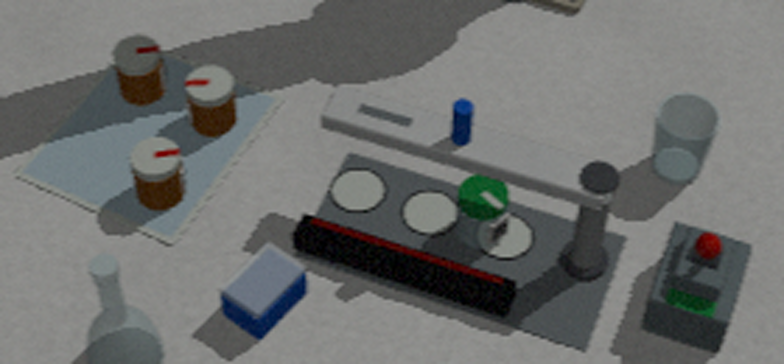

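```bash
python3 - <<'E'
from h import *
t=load("pics/top0.npz");s=load("pics/scene0.npz")
# red ball, blue post, 
print("ball",tri(t,[194.4,209.5],s,[447.7,232.0]))
print("post",tri(t,[296.9,219.],s,[359.5,188.2]), onplane(t,[296.9,219],190))
# red strip
for g,n in((t,"top"),(s,"scene")):
    b,l=blobs(red(g),100)
    for i,st,c in b:
        if st[2]<50: continue
        v,u=np.nonzero(l==i); P=onplane(g,np.c_[u,v],26 if n=="scene" else 30)
        vx,vy,x0,y0=cv2.fitLine(P[:,:2].astype(np.float32),cv2.DIST_HUBER,0,.1,.01).ravel()
        tt=(P[:,:2]-[x0,y0])@[vx,vy]
        print(n,"strip yaw",np.degrees(np.arctan2(-vx*np.sign(vy),abs(vy))),x0,y0, [ (np.array([x0,y0])+k*np.array([vx,vy])).round(1).tolist() for k in(tt.min(),tt.max())])
# black bar
H=hsv(t); m=(H[...,2]<55); m2=np.zeros_like(m); m2[180:212,255:360]=m[180:212,255:360]
m2|=red(t)&(np.mgrid[:400,:640][0]<210)&(np.mgrid[:400,:640][1]>260)&(np.mgrid[:400,:640][1]<360)
b,l=blobs(m2,200)
for i,st,c in b:
    v,u=np.nonzero(l==i);P=onplane(t,np.c_[u,v],30);print("bar top",st,cv2.minAreaRect(P[:,:2].astype(np.float32)))
# white circles scene
H=hsv(s);m=(H[...,1]<40)&(H[...,2]>130);q=np.zeros_like(m);q[195:245,305:400]=m[195:245,305:400]
b,l=blobs(q,60)
for i,st,c in b:
    cn=max(cv2.findContours((l==i).astype(np.uint8),cv2.RETR_EXTERNAL,cv2.CHAIN_APPROX_NONE)[0],key=len)
    e=cv2.fitEllipse(cn);P=onplane(s,cn[:,0],3)
    print("circ",st,e,onplane(s,[e[0]],3).round(1), cv2.minEnclosingCircle(P[:,:2].astype(np.float32)))
C=cloud(s);D=cloud(t)
print("heights circ0 depth",C[212,323],C[220,348], "mat",C[190,270],"lid ref",C[213,366],"bench",C[300,300],D[300,300])
# ref lid in scene, ellipse on z=66+3
b,l=blobs(green(s),100)
for i,st,c in b:
    if 350<c[0]<380:
        v,u=np.nonzero(l==i);p=C[v,u];print("ref z",np.percentile(p[:,2],[5,50,90]));k=p[:,2]>62;print(cv2.minEnclosingCircle(p[k][:,:2].astype(np.float32)))
# switch block stripes
H=hsv(t)
for nm,mm in(("green",green(t)),("white",(H[...,1]<30)&(H[...,2]>150))):
    z=np.zeros_like(mm);z[200:250,185:230]=mm[200:250,185:230]
    b,l=blobs(z,20)
    for i,st,c in b:
        v,u=np.nonzero(l==i);P=onplane(t,np.c_[u,v],60);print(nm,st,c,cv2.minAreaRect(P[:,:2].astype(np.float32)),D[v,u][:,2].mean())
E
```

```text
ball (array([506.02374572, 353.43516644, 150.63029484]), np.float64(1.0147182037103184))
post (array([473.95635355,  80.54234755, 175.47149304]), np.float64(0.394956095916834)) [[472.55791208  79.44276929 190.        ]]
top strip yaw 1.8239927 551.31305 52.457565 [[547.9, 159.7], [554.8, -56.4]]
scene strip yaw 1.7097781 546.1213 52.543926 [[543.0, 158.6], [549.4, -57.4]]
bar top [ 255  187   97   25 1453] ((546.2424926757812, 70.80049133300781), (63.165008544921875, 285.20184326171875), 1.7780005931854248)
circ [305 195  58  27 422] ((402.0049743652344, 278.4426574707031), (72.39668273925781, 241.857666015625), 128.78561401367188) [[604.8 272.3   3. ]] ((440.2799072265625, -21.745052337646484), 99.54124450683594)
circ [357 195  43  17 450] ((386.3092956542969, 201.27890014648438), (13.778757095336914, 49.66223907470703), 98.2633285522461) [[347.8 134.1   3. ]] ((358.15802001953125, 113.1544189453125), 72.67760467529297)
circ [314 206  17  14 181] ((322.3690185546875, 212.46156311035156), (13.036001205444336, 15.813376426696777), 88.65055847167969) [[473.6 -38.3   3. ]] ((473.3381347
[... 539 characters left out ...]
56532287598, 15.005617141723633), 33.690711975097656) [[469.1 148.8   3. ]] ((468.2311096191406, 140.3198699951172), 27.144710540771484)
heights circ0 depth [472.99201145 -36.2988778    5.64219355] [470.36309481  49.00493315   4.74236543] mat [ 466.84190987 -229.68518752   17.88436889] lid ref [474.6531473  107.17784877  74.55049283] bench [783.64281663  29.98660914  -2.80944747] [253.06584492  83.96371188  -1.78267811]
ref z [64.77674201 69.93307821 72.93829365]
((925.5339965820312, 241.85250854492188), 499.1064453125)
green [200 207  13   6  61] [206.         209.01639344] ((517.939697265625, 347.7207336425781), (14.448209762573242, 34.25444412231445), 1.4848445653915405) 79.31678180211692
```

```bash
python3 - <<'E'
from h import *
for n in("top","scene"):
    g=load(f"pics/{n}0.npz");D=cloud(g)
    r=(D[...,0]>400)&(D[...,0]<580)&(D[...,1]>270)&(D[...,1]<430)
    for lo,hi in((52,68),(78,92),(125,175)):
        m=r&(D[...,2]>lo)&(D[...,2]<hi);P=D[m][:,:2]
        print(n,lo,m.sum(),cv2.minAreaRect(P.astype(np.float32)),np.percentile(P,[2,98],axis=0).round(0).tolist())
E
```

```text
top 52 633 ((471.312255859375, 351.0367431640625), (109.3313217163086, 86.26261901855469), 1.7153997421264648) [[418.0, 309.0], [524.0, 393.0]]
top 78 357 ((470.69647216796875, 350.5047302246094), (67.8309097290039, 49.227352142333984), 0.527199923992157) [[437.0, 326.0], [504.0, 374.0]]
top 125 90 ((505.7709655761719, 351.0094909667969), (23.425086975097656, 25.815677642822266), 58.091941833496094) [[491.0, 340.0], [518.0, 361.0]]
scene 52 540 ((471.07147216796875, 354.37384033203125), (118.32984161376953, 84.99329376220703), 1.5976182222366333) [[419.0, 313.0], [527.0, 395.0]]
scene 78 266 ((471.5060119628906, 354.6176452636719), (73.579833984375, 49.367027282714844), 0.9962286353111267) [[437.0, 331.0], [507.0, 379.0]]
scene 125 72 ((508.5062255859375, 355.261474609375), (24.489028930664062, 22.43164825439453), 20.49634552001953) [[498.0, 344.0], [520.0, 366.0]]
```

>>> {"fn": "send_rows", "kwargs": {"series": [[0, [0.3, 0.9, 0.3], [0, 0, -0.9]], [0, [0.3, 0.9, 0.3], [0, 0, -0.9]], [0, [0.3, 0.9, 0], [0, 0, -0.9]], [0, [0.3, 0.9, 0], [0, 0, -0.9]], [0, [0.3, 0.9, 0], [0, 0, -0.5]], [0, [0.3, 0.9, 0], [0, 0, 0]], [0, [0.3, 0.9, 0], [0, 0, 0]], [0, [0.3, 0.9, 0], [0, 0, 0]]]}}

```text
clock: 1.1
eef_pos: [385.3, -169.9, 284.3]
tool_rot: [3.142, -0.0, 0.022]
force: [0.3, -0.5, -0.2]
width: 0.0
gripper_force: 0.0
```

>>> {"fn": "send_rows", "kwargs": {"series": [[0, [0.3, 0.95, 0], [0, 0, 0]], [0, [0.35, 0.95, 0], [0, 0, 0]], [0, [0.35, 0.95, 0], [0, 0, 0]], [0, [0.35, 0.95, 0], [0, 0, 0]], [0, [0.35, 0.95, 0], [0, 0, 0]], [0, [0.35, 0.95, 0], [0, 0, 0]], [0, [0.35, 0.95, 0], [0, 0, 0]], [0, [0.35, 0.95, 0], [0, 0, 0]]]}}

```text
clock: 2.1
eef_pos: [550.4, 286.0, 283.9]
tool_rot: [3.141, 0.0, 0.022]
force: [0.4, -0.6, 0.1]
width: 0.1
gripper_force: 0.0
```

>>> {"fn": "send_rows", "kwargs": {"series": [[0, [0.15, 0.6, 0], [0, 0, 0]], [0, [0, 0.5, -0.6], [0, 0, 0]], [0, [0, 0, -0.9], [0, 0, 0]], [0, [0, 0, -0.8], [0, 0, 0]], [0, [0, 0, 0], [0, 0, 0]], [0, [-0.2, 0, 0], [0, 0, 0]], [0, [-0.2, 0, 0], [0, 0, 0]]]}}

```text
clock: 2.98
eef_pos: [535.2, 351.3, 148.8]
tool_rot: [-3.139, -0.003, 0.022]
force: [0.3, -0.0, -0.1]
width: 0.3
gripper_force: 0.0
```

>>> {"fn": "send_rows", "kwargs": {"series": [[0, [-0.2, 0, 0], [0, 0, 0]], [0, [-0.2, 0, 0], [0, 0, 0]], [0, [-0.2, 0, 0], [0, 0, 0]], [0, [-0.2, 0, 0], [0, 0, 0]], [0, [-0.2, 0, 0], [0, 0, 0]], [0, [-0.15, 0, 0], [0, 0, 0]], [0, [-0.05, 0, 0], [0, 0, 0]]]}}

```text
clock: 3.85
eef_pos: [462.3, 350.3, 146.2]
tool_rot: [3.141, 0.0, 0.023]
force: [1.4, -0.1, 0.5]
width: 0.2
gripper_force: 0.4
```

>>> {"fn": "send_rows", "kwargs": {"series": [[0, [-0.05, 0, 0], [0, 0, 0]], [0, [-0.05, 0, 0], [0, 0, 0]], [0, [0, 0, 0], [0, 0, 0]]]}}

```text
clock: 4.22
eef_pos: [460.2, 350.3, 147.0]
tool_rot: [-3.14, -0.006, 0.02]
force: [5.3, -0.1, -1.4]
width: 0.0
gripper_force: 2.7
```

```bash
python3 - <<'E'
from h import *
t=grab("top");s=grab("scene")
for n,g in(("t",t),("s",s)):
    C=cloud(g);b,l=blobs(red(g),10)
    for i,st,c in b:
        p=np.median(C[l==i],0)
        if p[1]>300 and p[1]<450: print(n,c,p,st)
E
```

```text
t [194.25       236.48214286] [433.16331952 347.86005504 157.10281503] [190 233   9   8  56]
```

>>> {"fn": "send_rows", "kwargs": {"series": [[0, [0.4, 0, 0], [0, 0, 0]], [0, [0.1, 0, 0.7], [0, 0, -0.8]], [45, [0, 0, 0.7], [0, 0, -1]], [45, [0, -0.4, 0.6], [0, 0, -1]], [45, [0, -0.8, 0], [0, 0, -1]], [45, [0, -0.8, 0], [0, 0, -1]], [45, [0, -0.8, 0], [0, 0, -1]], [45, [0, -0.8, 0], [0, 0, -1]]]}}

```text
clock: 5.32
eef_pos: [486.4, 133.0, 266.3]
tool_rot: [3.141, 0.001, -0.574]
force: [-0.3, 0.3, -0.6]
width: 45.0
gripper_force: 0.0
```

```bash
python3 -c "
from h import *
s=sensors.read_state();print(s['qpos'].round(2),s['eef_pos'],s['tool_rot'])"
```

```text
[-0.4   0.4   0.1   1.9  -0.05  0.85 -2.41] [486.39706298 132.98096548 266.30053445] [ 3.14144562e+00  7.51645745e-04 -5.74295515e-01]
```

>>> {"fn": "send_rows", "kwargs": {"series": [[45, [0, 0, 0], [0, 0, 1]], [45, [0, 0, 0], [0, 0, 1]], [45, [0, 0, 0], [0, 0, 1]], [45, [0, 0, 0], [0, 0, 1]], [45, [0, 0, 0], [0, 0, 1]], [45, [0, 0, 0], [0, 0, 1]], [45, [0, 0, 0], [0, 0, 1]], [45, [0, 0, 0], [0, 0, 1]]]}}

```text
clock: 6.32
eef_pos: [486.5, 134.4, 266.2]
tool_rot: [-3.141, 0.001, 0.13]
force: [0.4, 0.9, -0.5]
width: 44.9
gripper_force: 0.0
```

>>> {"fn": "send_rows", "kwargs": {"series": [[45, [0, 0, 0], [0, 0, 1]], [45, [0, 0, 0], [0, 0, 1]], [45, [0, 0, 0], [0, 0, 1]], [45, [0, 0, 0], [0, 0, 1]], [45, [0, 0, 0], [0, 0, 1]], [45, [0, 0, 0], [0, 0, 1]], [45, [-0.1, -0.5, 0], [0, 0, 1]], [45, [-0.1, -0.4, 0], [0, 0, 1]]]}}

```text
clock: 7.32
eef_pos: [474.3, 79.6, 266.1]
tool_rot: [-3.141, 0.001, 0.828]
force: [0.3, -0.9, 0.2]
width: 44.9
gripper_force: 0.0
```

>>> {"fn": "send_rows", "kwargs": {"series": [[45, [0, 0, 0], [0, 0, 1]], [45, [0, 0, 0], [0, 0, 1]], [45, [0, 0, 0], [0, 0, 1]], [45, [0, 0, 0], [0, 0, 1]], [45, [0, 0, 0], [0, 0, 1]], [45, [0, 0, 0], [0, 0, 1]], [45, [0, 0, 0], [0, 0, 1]], [45, [0, 0, 0], [0, 0, 0]]]}}

```text
clock: 8.32
eef_pos: [474.6, 80.3, 266.2]
tool_rot: [-3.141, -0.0, 1.435]
force: [-0.4, -0.3, -0.3]
width: 44.9
gripper_force: 0.0
```

>>> {"fn": "send_rows", "kwargs": {"series": [[45, [0, 0, -0.6], [0, 0, 1]], [45, [0, 0, -0.6], [0, 0, 1]], [45, [0, 0, -0.3], [0, 0, 0.7]], [30, [0, 0, 0], [0, 0, 0]], [30, [0, 0, 0], [0, 0, 0]], [30, [0, 0, 0], [0, 0, 0]]]}}

```text
clock: 9.07
eef_pos: [475.6, 80.5, 177.3]
tool_rot: [3.14, -0.0, 1.67]
force: [0.3, 0.8, -0.2]
width: 29.9
gripper_force: 0.0
```

>>> {"fn": "send_rows", "kwargs": {"series": [[30, [0.22, 0.02, 0], [0, 0, 1]], [30, [0.21, 0.03, 0], [0, 0, 1]], [30, [0.21, 0.05, 0], [0, 0, 1]], [30, [0.21, 0.07, 0], [0, 0, 1]], [30, [0.2, 0.09, 0], [0, 0, 1]], [30, [0.19, 0.11, 0], [0, 0, 1]], [30, [0.18, 0.12, 0], [0, 0, 1]], [30, [0.17, 0.14, 0], [0, 0, 1]]]}}

```text
clock: 10.07
eef_pos: [570.2, 117.8, 176.9]
tool_rot: [-3.14, 0.0, 2.371]
force: [-1.9, 0.2, -0.4]
width: 29.7
gripper_force: 0.8
```

>>> {"fn": "send_rows", "kwargs": {"series": [[30, [0.16, 0.15, 0], [0, 0, 1]], [30, [0.14, 0.17, 0], [0, 0, 1]], [30, [0.13, 0.18, 0], [0, 0, 1]], [30, [0.11, 0.19, 0], [0, 0, 1]], [30, [0.1, 0.2, 0], [0, 0, 1]], [30, [0.08, 0.2, 0], [0, 0, 1]], [30, [0.06, 0.21, 0], [0, 0, 1]], [30, [0.04, 0.21, 0], [0, 0, 1]]]}}

```text
clock: 11.08
eef_pos: [619.6, 208.0, 176.8]
tool_rot: [-3.14, -0.0, 3.069]
force: [-1.2, -1.4, -0.7]
width: 30.0
gripper_force: 0.7
```

>>> {"fn": "send_rows", "kwargs": {"series": [[30, [0.02, 0.15, 0], [0, 0, 1]], [30, [0, 0.05, 0], [0, 0, 0]], [30, [0, 0, 0], [0, 0, 0]]]}}

```text
clock: 11.45
eef_pos: [621.0, 220.7, 176.7]
tool_rot: [3.141, 0.001, -3.13]
force: [0.0, 0.0, 0.8]
width: 29.9
gripper_force: 0.0
```

>>> {"fn": "send_rows", "kwargs": {"series": [[30, [0, 0.08, 0], [0, 0, 0]], [30, [0, 0.08, 0], [0, 0, 0]], [30, [0, 0.03, 0], [0, 0, 0]], [30, [0, 0, 0], [0, 0, 0]]]}}

```text
clock: 11.95
eef_pos: [621.4, 228.5, 176.3]
tool_rot: [-3.135, -0.0, -3.131]
force: [-0.1, -7.3, 3.7]
width: 30.3
gripper_force: 3.8
```

>>> {"fn": "send_rows", "kwargs": {"series": [[30, [0, -0.1, 0], [0, 0, 0]], [85, [0, 0, 0.8], [0, 0, 0]], [85, [0, 0, 0.8], [0, 0, 0]], [85, [0, 0.8, 0.2], [0, 0, 0]], [85, [0, 0.9, 0.2], [0, 0, 0]], [85, [0, 0.9, 0], [0, 0, 0]], [85, [0, 0, 0], [0, 0, 0]]]}}

```text
clock: 12.82
eef_pos: [616.8, 389.5, 296.1]
tool_rot: [3.136, -0.003, -3.119]
force: [-0.1, -0.1, 0.2]
width: 84.9
gripper_force: 0.0
```

```bash
python3 - <<'E'
from h import *
t=grab("top",1);s=grab("scene",1)
im=t["img"][140:270,180:470,::-1];a=cv2.resize(im,(640,287),interpolation=cv2.INTER_CUBIC)
im=s["img"][145:275,185:475,::-1];b=cv2.resize(im,(640,287),interpolation=cv2.INTER_CUBIC)
cv2.imwrite("pics/c.png",np.vstack([a,b]))
E
```

```text
(no output)
```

View pics/c.png

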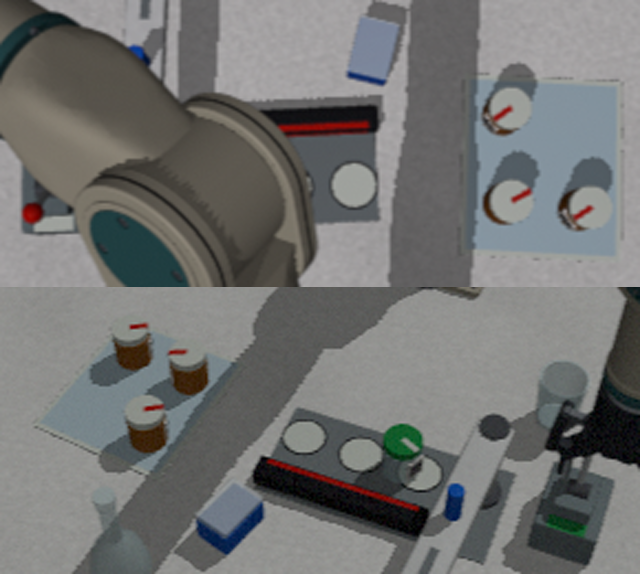

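```bash
cat >> h.py <<'E'
def lids(g,kind="white",z0=58,zp=69,box=(350,700,-420,-130)):
    """lid centres by depth slice + stripe direction"""
    C=cloud(g);H=hsv(g)
    r=(C[...,0]>box[0])&(C[...,0]<box[1])&(C[...,1]>box[2])&(C[...,1]<box[3])&(C[...,2]>z0)&(C[...,2]<82)
    R=red(g)
    col=((H[...,1]<60)|R) if kind=="white" else ((H[...,0]>40)&(H[...,0]<85)&(H[...,1]>90))
    m=cv2.morphologyEx((r&col).astype(np.uint8),cv2.MORPH_CLOSE,np.ones((3,3)))
    out=[]
    b,l=blobs(m,60)
    for i,st,c in b:
        if st[4]>900: continue
        cn=max(cv2.findContours((l==i).astype(np.uint8),cv2.RETR_EXTERNAL,cv2.CHAIN_APPROX_NONE)[0],key=len)
        P=onplane(g,cn[:,0],zp)[:,:2]
        zz=np.median(C[l==i][:,2]); ctr=onplane(g,[c],zp)[0,:2]
        d=dict(c=ctr,cir=cv2.minEnclosingCircle(P.astype(np.float32)),z=zz,n=st[4],px=c)
        if kind=="white":
            I=g["img"].astype(float); w=np.clip(I[...,0]-I[...,1:].max(-1)-25,0,None)
            k=cv2.dilate(((l==i)&R).astype(np.uint8),np.ones((3,3)))>0
            k&=(l==i); v,u=np.nonzero(k)
            if len(v)>4:
                Q=onplane(g,np.c_[u,v],zp)[:,:2];ww=w[v,u];q=(Q*ww[:,None]).sum(0)/ww.sum()
                e,V=np.linalg.eigh(np.cov(Q.T,aweights=ww));ax=V[:,1]*np.sign(V[:,1]@(q-ctr))
                d["pca"]=np.degrees(np.arctan2(ax[1],ax[0]));d["sq"]=q;d["dir"]=np.degrees(np.arctan2(*(q-ctr)[::-1]))
        out.append(d)
    return out
def show(L):
    for d in L: print({k:(np.round(v,1).tolist() if k!="cir" else [np.round(v[0],1).tolist(),round(v[1],1)]) for k,v in d.items()})
def circ(g,box,zp=3):
    """white marked discs: contour centre on plane zp, area centroid"""
    C=cloud(g);H=hsv(g)
    r=(C[...,0]>box[0])&(C[...,0]<box[1])&(C[...,1]>box[2])&(C[...,1]<box[3])&(C[...,2]<14)
    m=r&(H[...,1]<40)&(H[...,2]>115)
    b,l=blobs(m,40)
    for i,st,c in b:
        v,u=np.nonzero(l==i);P=onplane(g,np.c_[u,v],zp)[:,:2].astype(np.float32)
        print("circ",st.tolist(),onplane(g,[c],zp)[0].round(1),np.round(cv2.minEnclosingCircle(P)[0],1),round(cv2.minEnclosingCircle(P)[1],1),"z",np.median(C[v,u][:,2]).round(1))
E
python3 - <<'E'
from h import *
t=load("pics/top1.npz");s=load("pics/scene1.npz")
for n,g in(("top",t),("scene",s)):
    print(n);circ(g,(425,515,-80,185));show(lids(g));show(lids(g,"green",box=(400,540,-80,200)))
    b,l=blobs(red(g),40)
    C=cloud(g)
    for i,st,c in b: 
        p=C[l==i]
        if st[2]>20 and 500<np.median(p[:,0])<600:print("strip",np.percentile(p,[2,50,98],axis=0).round(0).tolist())
    m=blue(g)&(C[...,2]>150)
    v,u=np.nonzero(m);print("post",len(v),np.c_[u,v].mean(0),onplane(g,[np.c_[u,v].mean(0)],185 if n=="top" else 172)) if len(v) else 0
E
```

```text
top
circ [330, 211, 25, 30, 417] [473.5 -46.8   3. ] [469.1 -55.8] 49.2 z 1.7
{'c': [567.1, -243.5], 'cir': [[566.6, -243.5], 28.6], 'z': 67.8, 'n': 293, 'px': [411.4, 188.8], 'pca': 123.7, 'sq': [561.1, -231.9], 'dir': 117.1}
{'c': [445.9, -238.9], 'cir': [[446.8, -239.1], 28.5], 'z': 68.1, 'n': 306, 'px': [411.7, 230.8], 'pca': -63.2, 'sq': [452.9, -251.0], 'dir': -59.8}
{'c': [436.4, -341.1], 'cir': [[436.5, -340.8], 28.4], 'z': 68.0, 'n': 306, 'px': [447.6, 233.5], 'pca': 121.5, 'sq': [429.9, -329.8], 'dir': 120.3}
strip [[547.0, -56.0, 24.0], [553.0, 0.0, 30.0], [559.0, 59.0, 35.0]]
post 21 [242.         162.95238095] [[622.37226389 222.03037797 185.        ]]
scene
circ [306, 198, 16, 22, 62] [471.5 -74.5   3. ] [469.3 -71.2] 46.8 z 1.3
circ [314, 206, 18, 14, 201] [473.6 -38.2   3. ] [473.3 -38.2] 28.9 z 4.7
circ [340, 214, 18, 14, 204] [469.9  49.6   3. ] [470.6  49.8] 29.2 z 4.4
circ [370, 222, 15, 15, 122] [469.4 149.1   3. ] [468.1 139.2] 28.8 z 5.0
{'c': [439.1, -336.6], 'cir': [[440.6, -338.7], 32.5], 'z': 68.9, 'n': 193, 'px': [243.8, 164.3], 'pca': 122.6, 'sq': [427.0, -331.2], 'dir': 156.0}
{'c': [448.7, -235.0], 'cir': [[447.4, -234.2], 32.1], 'z': 69.8, 'n': 206, 'px': [269.8, 175.3], 'pca': -61.0, 'sq': [449.9, -251.8], 'dir': -85.9}
{'c': [569.5, -239.2], 'cir': [[570.2, -240.1], 31.0], 'z': 69.3, 'n': 223, 'px': [250.5, 201.2], 'pca': 124.4, 'sq': [558.3, -232.9], 'dir': 150.6}
{'c': [475.3, 111.6], 'cir': [[475.2, 112.6], 31.2], 'z': 69.5, 'n': 229, 'px': [367.2, 214.7]}
strip [[542.0, -53.0, 26.0], [550.0, 54.0, 31.0], [557.0, 159.0, 37.0]]
post 102 [384.24509804 241.43137255] [[620.22165506 208.31246468 172.        ]]
```

>>> {"fn": "send_rows", "kwargs": {"series": [[68, [-0.4, -0.78, 0], [0, 0, 0]], [68, [-0.4, -0.78, 0], [0, 0, 0]], [68, [-0.4, -0.78, 0], [0, 0, 0]], [68, [-0.4, -0.78, 0], [0, 0, 0]], [68, [-0.4, -0.78, 0], [0, 0, 0]], [68, [-0.4, -0.78, 0], [0, 0, 0]], [68, [0, 0, -0.5], [0, 0, 0]], [68, [0, 0, -0.5], [0, 0, 0]]]}}

```text
clock: 13.92
eef_pos: [477.1, 98.2, 236.1]
tool_rot: [-3.14, 0.002, -3.134]
force: [-0.3, 1.2, 0.2]
width: 68.3
gripper_force: 0.0
```

```bash
python3 - <<'E'
from h import *
s=grab("scene");t=grab("top")
show(lids(s,"green",box=(400,540,-80,200)));show(lids(t,"green",box=(400,540,-80,200)))
H=hsv(t);C=cloud(t)
m=(H[...,0]>95)&(H[...,0]<112)&(H[...,1]>30)&(C[...,1]<-100)&(C[...,1]>-480)&(C[...,0]>330)&(C[...,0]<680)&(C[...,2]<12)
b,l=blobs(m,500)
for i,st,c in b:
    v,u=np.nonzero(l==i);print("mat",st,cv2.minAreaRect(onplane(t,np.c_[u,v],3)[:,:2].astype(np.float32)))
print(sensors.read_state()["eef_pos"])
E
```

```text
{'c': [475.3, 111.6], 'cir': [[475.2, 112.6], 31.2], 'z': 69.4, 'n': 229, 'px': [367.2, 214.8]}
mat [ 391  176   68   80 3786] ((497.2850036621094, -295.803466796875), (200.871826171875, 232.26016235351562), 86.09609985351562)
[475.03098627  98.36454099 234.23083966]
```

>>> {"fn": "send_rows", "kwargs": {"series": [[68, [-0.03, 0.16, -0.7], [0, 0, 0]], [68, [0, 0, -0.8], [0, 0, 0]], [68, [0, 0, -0.8], [0, 0, 0]], [68, [0, 0, -0.5], [0, 0, 0]], [68, [0, 0, -0.3], [0, 0, 0]], [68, [0, 0, 0], [0, 0, 0]], [45, [0, 0, 0], [0, 0, 0]], [45, [0, 0, 0], [0, 0, 0]]]}}

```text
clock: 15.02
eef_pos: [476.1, 111.0, 51.7]
tool_rot: [3.141, 0.002, -3.129]
force: [-0.6, -0.5, 4.9]
width: 54.9
gripper_force: 63.3
```

>>> {"fn": "send_rows", "kwargs": {"series": [[45, [0, 0, 0.4], [0, 0, 0]], [45, [0, 0, 0.8], [0, 0, 0]], [45, [0, 0, 0.8], [0, 0, 0]], [45, [0.15, -0.95, 0.2], [0, 0, 0]], [45, [0.15, -0.95, 0], [0, 0, 0]], [45, [0.15, -0.95, 0], [0, 0, 0]], [45, [0.15, -0.95, 0], [0, 0, 0]], [45, [0.15, -0.95, 0], [0, 0, 0]]]}}

```text
clock: 16.02
eef_pos: [520.0, -176.3, 183.1]
tool_rot: [-3.141, 0.001, -3.129]
force: [1.0, 0.6, -1.1]
width: 54.4
gripper_force: 63.9
```

>>> {"fn": "send_rows", "kwargs": {"series": [[45, [0.1, -0.95, 0], [0, 0, 0]], [45, [0.15, -0.95, 0], [0, 0, 0]], [45, [0.15, -0.95, 0], [0, 0, 0]], [45, [0, 0, 0], [0, 0, 0]]]}}

```text
clock: 16.52
eef_pos: [542.3, -352.2, 181.8]
tool_rot: [-3.138, -0.0, -3.139]
force: [-0.1, -0.1, -1.8]
width: 54.5
gripper_force: 64.1
```

```bash
python3 - <<'E'
from h import *
show(lids(grab("scene")))
E
```

```text
{'c': [438.7, -336.7], 'cir': [[440.6, -338.7], 32.5], 'z': 69.6, 'n': 190, 'px': [243.9, 164.2], 'pca': 123.0, 'sq': [427.3, -331.6], 'dir': 155.9}
{'c': [448.5, -235.0], 'cir': [[447.4, -234.2], 32.1], 'z': 69.1, 'n': 204, 'px': [269.8, 175.2], 'pca': -60.7, 'sq': [449.7, -251.5], 'dir': -85.8}
{'c': [569.8, -239.2], 'cir': [[570.3, -240.1], 31.1], 'z': 69.6, 'n': 225, 'px': [250.4, 201.2], 'pca': 124.6, 'sq': [558.2, -233.0], 'dir': 151.8}
```

>>> {"fn": "send_rows", "kwargs": {"series": [[45, [0, 0, -0.7], [0, 0, 0]], [45, [0, 0, -0.7], [0, 0, 0]], [45, [0, 0, -0.5], [0, 0, 0]], [45, [0, 0, -0.22], [0, 0, 0]], [45, [0, 0, 0], [0, 0, 0]], [45, [0, 0, -0.04], [0, 0, 0]], [45, [0, 0, 0], [0, 0, 0]]]}}

```text
clock: 17.45
eef_pos: [544.6, -345.4, 53.9]
tool_rot: [-3.141, 0.001, -3.129]
force: [0.3, 0.2, -1.4]
width: 55.0
gripper_force: 64.1
```

>>> {"fn": "send_rows", "kwargs": {"series": [[45, [0, 0, -0.03], [0, 0, 0]], [45, [0, 0, -0.02], [0, 0, 0]], [45, [0, 0, 0], [0, 0, 0]]]}}

```text
clock: 17.82
eef_pos: [544.5, -345.4, 51.8]
tool_rot: [-3.14, 0.001, -3.129]
force: [-2.9, -0.2, 10.0]
width: 54.7
gripper_force: 65.3
```

>>> {"fn": "send_rows", "kwargs": {"series": [[68, [0, 0, 0], [0, 0, 0]], [68, [0, 0, 0], [0, 0, 0]], [68, [0, 0, 0.5], [0, 0, 0]], [68, [0, 0, 0.9], [0, 0, 0]], [68, [0, 0, 0.9], [0, 0, 0]], [68, [0.2, 0.85, 0], [0, 0, 0]], [68, [0.2, 0.85, 0], [0, 0, 0]], [68, [0, 0, 0], [0, 0, 0]]]}}

```text
clock: 18.82
eef_pos: [569.7, -236.9, 188.7]
tool_rot: [3.139, 0.002, -3.12]
force: [-1.0, -0.8, 0.5]
width: 68.1
gripper_force: 0.0
```

```bash
python3 - <<'E'
from h import *
s=grab("scene",2);t=grab("top",2)
B=(350,700,-420,-130)
for g in(t,s):
    show(lids(g));show(lids(g,"green",box=B));circ(g,(425,515,-80,185))
print(sensors.read_state()["eef_pos"])
E
```

```text
{'c': [562.5, -243.9], 'cir': [[566.8, -243.2], 28.6], 'z': 68.2, 'n': 241, 'px': [411.6, 190.3], 'pca': 123.7, 'sq': [561.1, -231.9], 'dir': 96.7}
{'c': [445.8, -238.9], 'cir': [[445.9, -239.2], 28.8], 'z': 67.8, 'n': 306, 'px': [411.7, 230.8], 'pca': -63.4, 'sq': [453.0, -251.1], 'dir': -59.8}
{'c': [436.5, -341.0], 'cir': [[436.5, -340.7], 28.4], 'z': 68.1, 'n': 307, 'px': [447.6, 233.5], 'pca': 121.6, 'sq': [429.9, -329.7], 'dir': 120.4}
{'c': [540.2, -345.7], 'cir': [[541.1, -343.8], 28.0], 'z': 67.8, 'n': 251, 'px': [447.1, 197.4]}
circ [330, 211, 25, 30, 421] [473.3 -47.    3. ] [469.1 -55.8] 49.2 z 1.7
circ [272, 217, 20, 20, 307] [470.5 137.9   3. ] [470.4 137.9] 29.7 z 2.9
circ [301, 216, 20, 19, 307] [473.  50.   3.] [473.6  49.8] 29.8 z 2.8
{'c': [451.0, -333.9], 'cir': [[446.8, -338.8], 28.7], 'z': 68.7, 'n': 81, 'px': [242.8, 166.9]}
{'c': [448.8, -231.6], 'cir': [[447.1, -234.6], 31.7], 'z': 69.0, 'n': 179, 'px': [270.7, 175.6], 'pca': -56.0, 'sq': [447.5, -247.1], 'dir': -95.0}
{'c': [570.3, -239.2], 'cir': [[570.5, -240.0], 31.3], 'z': 69.3, 'n': 229, 'px': [250.3, 201.3], 'pca': 124.4, 'sq': [558.2, -232.9], 'dir': 152.5}
{'c': [544.0, -341.4], 'cir': [[544.5, -342.4], 31.6], 'z': 69.1, 'n': 205, 'px': [226.2, 185.7]}
circ [306, 199, 13, 21, 55] [474.7 -74.8   3. ] [471.9 -71.8] 44.2 z 1.5
circ [314, 206, 18, 14, 199] [473.6 -37.9   3. ] [473.3 -38.1] 28.9 z 4.6
circ [340, 214, 18, 14, 210] [470.4  50.1   3. ] [470.3  49.1] 29.1 z 4.4
circ [366, 222, 18, 15, 218] [468.3 137.8   3. ] [467.8 137.9] 28.9 z 4.5
[ 568.05374941 -242.91107623  187.64477242]
```

>>> {"fn": "send_rows", "kwargs": {"series": [[68, [0, 0, -0.8], [0, 0, 0]], [68, [0, 0, -0.8], [0, 0, 0]], [68, [0, 0, -0.45], [0, 0, 0]], [68, [0, 0, -0.23], [0, 0, 0]], [68, [0, 0, 0], [0, 0, 0]], [45, [0, 0, 0], [0, 0, 0]], [45, [0, 0, 0], [0, 0, 0]], [45, [0, 0, 0], [0, 0, 0]]]}}

```text
clock: 19.92
eef_pos: [568.9, -243.5, 52.3]
tool_rot: [-3.141, 0.002, -3.129]
force: [-0.3, 0.0, 5.0]
width: 54.7
gripper_force: 63.4
```

>>> {"fn": "send_rows", "kwargs": {"series": [[45, [0, 0, 0.4], [0, 0, 0]], [45, [0, 0, 0.9], [0, 0, -1]], [45, [0, 0, 0.9], [0, 0, -1]], [45, [-0.1, 0.3, 0], [0, 0, -1]], [45, [-0.1, 0.3, 0], [0, 0, -1]], [45, [-0.1, 0.3, 0], [0, 0, -1]], [45, [-0.1, 0.3, 0], [0, 0, -1]], [45, [-0.1, 0.3, 0], [0, 0, -1]]]}}

```text
clock: 20.92
eef_pos: [537.8, -152.1, 184.3]
tool_rot: [3.141, 0.001, 2.542]
force: [0.2, -0.2, -0.5]
width: 54.8
gripper_force: 63.5
```

>>> {"fn": "send_rows", "kwargs": {"series": [[45, [-0.1, 0.3, 0], [0, 0, -1]], [45, [-0.1, 0.3, 0], [0, 0, -1]], [45, [-0.1, 0.3, 0], [0, 0, -1]], [45, [-0.1, 0.3, 0], [0, 0, -1]], [45, [-0.1, 0.3, 0], [0, 0, -1]], [45, [-0.1, 0.3, 0], [0, 0, -1]], [45, [-0.1, 0.3, 0], [0, 0, -1]], [45, [-0.1, 0.3, 0], [0, 0, -1]]]}}

```text
clock: 21.92
eef_pos: [489.8, -7.9, 184.2]
tool_rot: [3.14, -0.0, 1.844]
force: [-0.5, -0.1, -1.3]
width: 54.6
gripper_force: 63.3
```

>>> {"fn": "send_rows", "kwargs": {"series": [[45, [-0.1, 0.3, 0], [0, 0, -1]], [45, [-0.1, 0.3, 0], [0, 0, -1]], [45, [-0.1, 0.3, 0], [0, 0, -1]], [45, [-0.1, 0.3, 0], [0, 0, -1]], [45, [0, 0.3, 0], [0, 0, -1]], [45, [0, 0.3, 0], [0, 0, -1]], [45, [0, 0.3, 0], [0, 0, -1]], [45, [0, 0, 0], [0, 0, -1]]]}}

```text
clock: 22.92
eef_pos: [465.8, 119.6, 184.2]
tool_rot: [3.141, -0.003, 1.149]
force: [-0.7, -0.5, -1.9]
width: 54.7
gripper_force: 63.4
```

>>> {"fn": "send_rows", "kwargs": {"series": [[45, [0.05, 0.3, 0], [0, 0, -0.6]], [45, [0, 0, -0.4], [0, 0, -0.6]], [45, [0, 0, -0.7], [0, 0, 0]], [45, [0, 0, -0.7], [0, 0, 0]], [45, [0, 0, -0.3], [0, 0, 0]], [45, [0, 0, 0], [0, 0, 0]]]}}

```text
clock: 23.68
eef_pos: [468.2, 135.4, 56.7]
tool_rot: [-3.14, 0.001, 1.044]
force: [0.2, 0.5, -0.4]
width: 54.5
gripper_force: 63.7
```

>>> {"fn": "send_rows", "kwargs": {"series": [[45, [0.01, 0.03, -0.04], [0, 0, 0]], [45, [0, 0, -0.03], [0, 0, 0]], [45, [0, 0, -0.01], [0, 0, 0]], [45, [0, 0, 0], [0, 0, 0]]]}}

```text
clock: 24.18
eef_pos: [469.8, 136.7, 52.4]
tool_rot: [3.141, -0.0, 1.043]
force: [-0.5, 0.5, -0.5]
width: 54.4
gripper_force: 63.7
```

>>> {"fn": "send_rows", "kwargs": {"series": [[45, [0, 0, -0.02], [0, 0, 0]], [45, [0, 0, -0.02], [0, 0, 0]], [45, [0, 0, 0], [0, 0, 0]]]}}

```text
clock: 24.55
eef_pos: [469.8, 136.8, 52.1]
tool_rot: [3.14, -0.001, 1.043]
force: [-3.6, -1.3, 26.5]
width: 54.5
gripper_force: 66.7
```

>>> {"fn": "send_rows", "kwargs": {"series": [[68, [0, 0, 0.02], [0, 0, 0]], [68, [0, 0, 0], [0, 0, 0]], [68, [0, 0, 0.5], [0, 0, 0]], [68, [0, 0, 0.9], [0, 0, 0]], [68, [0, -0.2, 0.8], [0, 0, 0]], [68, [-0.1, -0.9, 0], [0, 0, 0]], [68, [-0.1, -0.9, 0], [0, 0, 0]], [68, [-0.1, -0.9, 0], [0, 0, 0]]]}}

```text
clock: 25.55
eef_pos: [451.3, -38.9, 182.9]
tool_rot: [3.141, -0.0, 1.043]
force: [0.1, -0.5, -0.1]
width: 68.1
gripper_force: 0.0
```

```bash
python3 - <<'E'
from h import *
s=grab("scene",3);t=grab("top",3)
for g in(t,s):
    show(lids(g,box=(350,700,-420,200)))
print(sensors.read_state()["eef_pos"])
im=t["img"][140:270,180:470,::-1];a=cv2.resize(im,(640,287),interpolation=cv2.INTER_CUBIC)
im=s["img"][145:275,185:475,::-1];b=cv2.resize(im,(640,287),interpolation=cv2.INTER_CUBIC)
cv2.imwrite("pics/d.png",np.vstack([a,b]))
E
```

```text
{'c': [468.7, 134.5], 'cir': [[468.9, 134.2], 27.7], 'z': 67.9, 'n': 301, 'px': [280.2, 224.9], 'pca': 3.8, 'sq': [483.0, 137.0], 'dir': 10.1}
{'c': [446.0, -239.2], 'cir': [[446.9, -239.2], 28.5], 'z': 68.2, 'n': 308, 'px': [411.8, 230.7], 'pca': -62.4, 'sq': [453.0, -250.9], 'dir': -59.4}
{'c': [436.3, -341.0], 'cir': [[436.2, -340.7], 28.5], 'z': 68.0, 'n': 308, 'px': [447.6, 233.5], 'pca': 121.5, 'sq': [429.9, -329.9], 'dir': 119.9}
{'c': [439.2, -336.2], 'cir': [[436.3, -333.6], 34.0], 'z': 69.5, 'n': 196, 'px': [243.9, 164.3], 'pca': 122.4, 'sq': [427.0, -331.3], 'dir': 157.9}
{'c': [448.4, -235.3], 'cir': [[447.4, -234.2], 32.1], 'z': 69.6, 'n': 201, 'px': [269.7, 175.2], 'pca': -63.8, 'sq': [450.0, -251.7], 'dir': -84.4}
{'c': [471.4, 138.8], 'cir': [[471.4, 140.4], 31.7], 'z': 69.2, 'n': 242, 'px': [376.1, 216.6], 'pca': 2.6, 'sq': [481.0, 137.0], 'dir': -10.6}
[449.85163313 -44.25487601 182.39293061]
```

View pics/d.png

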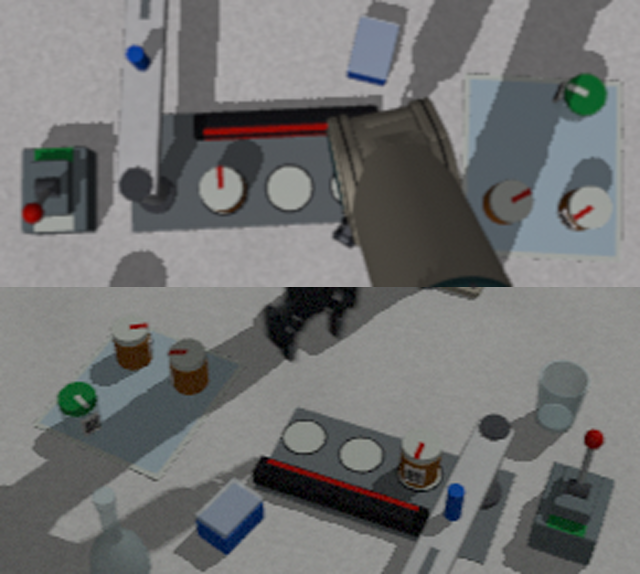

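>>> {"fn": "send_rows", "kwargs": {"series": [[68, [-0.04, -0.81, 0], [0, 0, 0]], [68, [0, -0.81, 0], [0, 0, 0]], [68, [0, -0.81, 0], [0, 0, 0]], [68, [0, -0.81, 0], [0, 0, 0]], [68, [0, 0, -0.7], [0, 0, 0]], [68, [0, 0, -0.7], [0, 0, 0]], [68, [0, 0, -0.5], [0, 0, 0]], [68, [0, 0, -0.28], [0, 0, 0]]]}}

```text
clock: 26.65
eef_pos: [448.7, -230.6, 50.1]
tool_rot: [-3.139, -0.0, 1.044]
force: [-1.3, -0.2, 0.9]
width: 68.0
gripper_force: 0.0
```

>>> {"fn": "send_rows", "kwargs": {"series": [[68, [0, 0, 0], [0, 0, 0]], [45, [0, 0, 0], [0, 0, 0]], [45, [0, 0, 0], [0, 0, 0]], [45, [0, 0, 0], [0, 0, 0]]]}}

```text
clock: 27.15
eef_pos: [449.5, -231.8, 52.7]
tool_rot: [3.14, -0.0, 1.043]
force: [0.5, 0.7, 1.3]
width: 54.5
gripper_force: 63.3
```

>>> {"fn": "send_rows", "kwargs": {"series": [[68, [0, 0, 0], [0, 0, 0]], [68, [0, 0, 0], [0, 0, 0]], [68, [-0.06, -0.11, -0.02], [0, 0, 0]], [68, [0, 0, 0], [0, 0, 0]], [45, [0, 0, 0], [0, 0, 0]], [45, [0, 0, 0], [0, 0, 0]], [45, [0, 0, 0], [0, 0, 0]]]}}

```text
clock: 28.02
eef_pos: [445.5, -238.5, 51.2]
tool_rot: [3.142, 0.0, 1.043]
force: [-1.2, -1.4, 4.9]
width: 54.6
gripper_force: 62.8
```

>>> {"fn": "send_rows", "kwargs": {"series": [[45, [0, 0, 0.4], [0, 0, 0]], [45, [0, 0, 0.9], [0, 0, 0.8]], [45, [0, 0, 0.9], [0, 0, 0.9]], [45, [0, 0.3, 0], [0, 0, 1]], [45, [0, 0.4, 0], [0, 0, 1]], [45, [0.06, 0.4, 0], [0, 0, 1]], [45, [0.06, 0.4, 0], [0, 0, 1]], [45, [0.06, 0.4, 0], [0, 0, 1]]]}}

```text
clock: 29.02
eef_pos: [456.5, -122.0, 182.3]
tool_rot: [-3.141, -0.001, 1.635]
force: [0.6, -0.7, -2.0]
width: 54.1
gripper_force: 64.1
```

>>> {"fn": "send_rows", "kwargs": {"series": [[45, [0.06, 0.5, 0], [0, 0, 1]], [45, [0.05, 0.5, 0], [0, 0, 1]], [45, [0.05, 0.5, 0], [0, 0, 1]], [45, [0.05, 0.5, 0], [0, 0, 1]], [45, [0.05, 0.5, 0], [0, 0, 1]], [45, [0, 0.4, 0], [0, 0, 1]], [45, [0, 0, 0], [0, 0, 0]], [45, [0, 0, 0], [0, 0, 0]]]}}

```text
clock: 30.02
eef_pos: [471.7, 48.8, 182.6]
tool_rot: [-3.14, 0.0, 2.151]
force: [-0.6, 0.7, -2.2]
width: 54.8
gripper_force: 64.1
```

>>> {"fn": "send_rows", "kwargs": {"series": [[45, [0, 0.03, -0.6], [0, 0, 0]], [45, [0, 0, -0.7], [0, 0, 0]], [45, [0, 0, -0.6], [0, 0, 0]], [45, [0, 0, -0.22], [0, 0, 0]], [45, [0, 0, -0.03], [0, 0, 0]], [45, [0, 0, -0.02], [0, 0, 0]], [45, [0, 0, 0], [0, 0, 0]]]}}

```text
clock: 30.9
eef_pos: [472.8, 51.5, 53.7]
tool_rot: [3.14, 0.001, 2.151]
force: [-0.1, -1.2, -1.4]
width: 54.7
gripper_force: 64.1
```

>>> {"fn": "send_rows", "kwargs": {"series": [[45, [0, -0.01, -0.03], [0, 0, 0]], [45, [0, 0, -0.02], [0, 0, 0]], [45, [0, 0, 0], [0, 0, 0]]]}}

```text
clock: 31.28
eef_pos: [472.6, 50.8, 51.1]
tool_rot: [3.14, 0.002, 2.151]
force: [-2.0, 0.0, 14.1]
width: 54.9
gripper_force: 66.0
```

>>> {"fn": "send_rows", "kwargs": {"series": [[68, [0, 0, 0.02], [0, 0, 0]], [68, [0, 0, 0], [0, 0, 0]], [68, [0, 0, 0.5], [0, 0, 0]], [68, [0, 0, 0.9], [0, 0, 0]], [68, [0, -0.3, 0.8], [0, 0, 1]], [68, [0, -0.6, 0], [0, 0, 1]], [68, [0, -0.6, 0], [0, 0, 1]], [68, [0, -0.6, 0], [0, 0, 1]]]}}

```text
clock: 32.28
eef_pos: [471.8, -76.4, 183.0]
tool_rot: [-3.142, 0.0, 2.503]
force: [0.1, 0.5, -0.2]
width: 68.0
gripper_force: 0.0
```

>>> {"fn": "send_rows", "kwargs": {"series": [[68, [0, -0.6, 0], [0, 0, 1]], [68, [0, -0.6, 0], [0, 0, 1]], [68, [-0.1, -0.6, 0], [0, 0, 1]], [68, [-0.1, -0.6, 0], [0, 0, 1]], [68, [-0.1, -0.6, 0], [0, 0, 1]], [68, [-0.1, -0.4, 0], [0, 0, 1]], [68, [0, 0, 0], [0, 0, 1]], [68, [0, 0, 0], [0, 0, 0.6]]]}}

```text
clock: 33.28
eef_pos: [447.5, -279.6, 182.5]
tool_rot: [3.141, -0.0, -3.119]
force: [0.5, 0.0, -0.3]
width: 67.8
gripper_force: 0.0
```

```bash
python3 - <<'E'
from h import *
s=grab("scene",4);t=grab("top",4)
for g in(t,s):
    show(lids(g,box=(350,700,-420,200)));circ(g,(425,515,-80,185))
x=sensors.read_state();print(x["eef_pos"],x["tool_rot"])
E
```

```text
{'c': [471.7, 49.0], 'cir': [[471.8, 49.0], 27.7], 'z': 67.8, 'n': 298, 'px': [310.3, 223.4], 'pca': 0.7, 'sq': [486.3, 50.7], 'dir': 6.9}
{'c': [468.7, 134.5], 'cir': [[468.9, 134.2], 27.7], 'z': 68.0, 'n': 301, 'px': [280.2, 224.9], 'pca': 3.7, 'sq': [483.0, 137.0], 'dir': 10.2}
{'c': [418.7, -336.6], 'cir': [[427.9, -338.9], 26.4], 'z': 67.7, 'n': 68, 'px': [446.4, 239.8], 'pca': 105.1, 'sq': [425.1, -321.7], 'dir': 66.8}
circ [330, 211, 25, 30, 417] [473.2 -47.1   3. ] [469.1 -56.2] 49.0 z 2.0
{'c': [439.2, -336.7], 'cir': [[440.6, -338.7], 32.5], 'z': 69.4, 'n': 193, 'px': [243.8, 164.3], 'pca': 123.3, 'sq': [427.3, -331.6], 'dir': 156.9}
{'c': [474.2, 53.3], 'cir': [[474.3, 52.0], 31.1], 'z': 69.6, 'n': 234, 'px': [349.5, 208.5], 'pca': 0.4, 'sq': [483.6, 50.6], 'dir': -15.8}
{'c': [471.3, 138.7], 'cir': [[471.0, 136.7], 31.0], 'z': 69.6, 'n': 240, 'px': [376.1, 216.6], 'pca': 2.9, 'sq': [481.0, 137.0], 'dir': -10.1}
circ [306, 199, 14, 21, 57] [474.1 -74.7   3. ] [471.3 -70.3] 44.8 z 1.1
circ [314, 206, 18, 14, 201] [473.7 -37.9   3. ] [473.3 -38.2] 28.9 z 4.4
[ 447.64976876 -279.21380643  182.54461096] [ 3.14092813e+00 -5.01015092e-04 -3.11999287e+00]
```

>>> {"fn": "send_rows", "kwargs": {"series": [[68, [-0.09, -0.51, 0], [0, 0, 0]], [68, [-0.09, -0.51, 0], [0, 0, 0]], [68, [0, 0, 0], [0, 0, 0]], [68, [0, 0, -0.6], [0, 0, 0]], [68, [0, 0, -0.6], [0, 0, 0]], [68, [0, 0, -0.6], [0, 0, 0]], [68, [0, 0, -0.36], [0, 0, 0]], [68, [0, 0, 0], [0, 0, 0]]]}}

```text
clock: 34.38
eef_pos: [436.5, -338.7, 52.1]
tool_rot: [3.139, -0.002, -3.119]
force: [0.0, 0.3, 0.6]
width: 67.9
gripper_force: 0.0
```

>>> {"fn": "send_rows", "kwargs": {"series": [[45, [0, 0, 0], [0, 0, 0]], [45, [0, 0, 0], [0, 0, 0]], [45, [0, 0, 0], [0, 0, 0]]]}}

```text
clock: 34.75
eef_pos: [437.9, -340.4, 54.4]
tool_rot: [-3.141, 0.002, -3.12]
force: [0.2, -0.5, 4.9]
width: 54.6
gripper_force: 63.3
```

>>> {"fn": "send_rows", "kwargs": {"series": [[45, [0, 0, 0.4], [0, 0, 0]], [45, [0, 0, 0.9], [0, 0, -1]], [45, [0, 0, 0.8], [0, 0, -1]], [45, [0.03, 0.24, 0], [0, 0, -1]], [45, [0.03, 0.24, 0], [0, 0, -1]], [45, [0.03, 0.24, 0], [0, 0, -1]], [45, [0.03, 0.24, 0], [0, 0, -1]], [45, [0.03, 0.24, 0], [0, 0, -1]]]}}

```text
clock: 35.75
eef_pos: [446.0, -267.9, 179.5]
tool_rot: [-3.141, 0.0, 2.55]
force: [0.1, 0.7, -1.5]
width: 54.2
gripper_force: 63.6
```

>>> {"fn": "send_rows", "kwargs": {"series": [[45, [0.03, 0.24, 0], [0, 0, -1]], [45, [0.03, 0.24, 0], [0, 0, -1]], [45, [0.03, 0.24, 0], [0, 0, -1]], [45, [0.03, 0.24, 0], [0, 0, -1]], [45, [0.03, 0.24, 0], [0, 0, -1]], [45, [0.03, 0.24, 0], [0, 0, -1]], [45, [0.03, 0.24, 0], [0, 0, -1]], [45, [0.03, 0.24, 0], [0, 0, -1]]]}}

```text
clock: 36.75
eef_pos: [460.5, -152.5, 179.6]
tool_rot: [3.141, 0.0, 1.852]
force: [0.7, -0.7, -1.9]
width: 54.9
gripper_force: 63.5
```

>>> {"fn": "send_rows", "kwargs": {"series": [[45, [0.03, 0.24, 0], [0, 0, -1]], [45, [0.03, 0.24, 0], [0, 0, -1]], [45, [0.03, 0.24, 0], [0, 0, -1]], [45, [0.03, 0.24, 0], [0, 0, -1]], [45, [0.03, 0.24, 0], [0, 0, -1]], [45, [0.03, 0.24, 0], [0, 0, -1]], [45, [0.03, 0.24, 0], [0, 0, -1]], [45, [0, 0, 0], [0, 0, -1]]]}}

```text
clock: 37.75
eef_pos: [473.3, -50.7, 179.7]
tool_rot: [3.141, -0.001, 1.156]
force: [0.1, 0.8, -1.3]
width: 54.5
gripper_force: 63.5
```

>>> {"fn": "send_rows", "kwargs": {"series": [[45, [0.03, 0.21, 0], [0, 0, -0.6]], [45, [0, 0, -0.4], [0, 0, -0.46]], [45, [0, 0, -0.7], [0, 0, 0]], [45, [0, 0, -0.7], [0, 0, 0]], [45, [0, 0, -0.23], [0, 0, 0]], [45, [0, 0, 0], [0, 0, 0]]]}}

```text
clock: 38.5
eef_pos: [474.8, -39.5, 57.4]
tool_rot: [-3.141, 0.0, 1.064]
force: [-0.1, -0.4, -1.0]
width: 54.7
gripper_force: 63.8
```

>>> {"fn": "send_rows", "kwargs": {"series": [[45, [0.01, 0.03, -0.04], [0, 0, 0]], [45, [0, 0, -0.02], [0, 0, 0]], [45, [0, 0, -0.01], [0, 0, 0]], [45, [0, 0, 0], [0, 0, 0]]]}}

```text
clock: 39.0
eef_pos: [476.3, -37.8, 54.3]
tool_rot: [3.14, -0.001, 1.064]
force: [0.3, 0.7, 6.0]
width: 54.7
gripper_force: 64.8
```

>>> {"fn": "send_rows", "kwargs": {"series": [[68, [0, 0, 0.01], [0, 0, 0]], [68, [0, 0, 0], [0, 0, 0]], [68, [0, 0, 0.5], [0, 0, 0]], [68, [0, 0, 0.9], [0, 0, 0]], [68, [0, -0.6, 0.8], [0, 0, 0]], [68, [0, -0.9, 0], [0, 0, 0]], [68, [0, -0.9, 0], [0, 0, 0]], [68, [0, -0.9, 0], [0, 0, 0]]]}}

```text
clock: 40.0
eef_pos: [475.4, -237.7, 186.2]
tool_rot: [3.141, -0.0, 1.064]
force: [1.9, 0.1, 0.0]
width: 68.0
gripper_force: 0.0
```

```bash
python3 - <<'E'
from h import *
s=grab("scene",5);t=grab("top",5)
for g in(t,s):
    show(lids(g,box=(350,700,-120,200)));show(lids(g,"green",box=(350,700,-420,-130)))
x=sensors.read_state();print(x["eef_pos"],x["tool_rot"])
im=t["img"][195:255,245:365,::-1];a=cv2.resize(im,(720,360),interpolation=cv2.INTER_CUBIC)
im=s["img"][190:250,295:415,::-1];b=cv2.resize(im,(480,240),interpolation=cv2.INTER_CUBIC)
o=np.zeros((600,720,3),np.uint8);o[:360]=a;o[360:,:480]=b
cv2.imwrite("pics/e.png",o)
E
```

```text
{'c': [475.4, -38.7], 'cir': [[475.6, -38.8], 27.8], 'z': 68.1, 'n': 300, 'px': [341.1, 221.6], 'pca': 0.5, 'sq': [490.3, -37.2], 'dir': 5.8}
{'c': [471.7, 49.0], 'cir': [[471.8, 49.0], 27.7], 'z': 68.2, 'n': 298, 'px': [310.3, 223.4], 'pca': 0.7, 'sq': [486.2, 50.7], 'dir': 6.9}
{'c': [468.7, 134.6], 'cir': [[468.9, 134.3], 27.6], 'z': 68.1, 'n': 300, 'px': [280.2, 224.9], 'pca': 3.8, 'sq': [483.0, 137.0], 'dir': 9.8}
{'c': [478.3, -34.5], 'cir': [[477.9, -35.1], 31.7], 'z': 69.6, 'n': 232, 'px': [322.7, 200.7], 'pca': 1.2, 'sq': [487.5, -37.6], 'dir': -19.1}
{'c': [474.2, 53.4], 'cir': [[474.3, 52.6], 31.2], 'z': 69.6, 'n': 235, 'px': [349.5, 208.5], 'pca': 0.7, 'sq': [483.9, 50.6], 'dir': -16.0}
{'c': [471.2, 138.9], 'cir': [[471.2, 137.0], 31.3], 'z': 69.8, 'n': 240, 'px': [376.1, 216.6], 'pca': 2.7, 'sq': [480.8, 137.0], 'dir': -10.7}
{'c': [587.3, -339.0], 'cir': [[587.0, -338.3], 31.7], 'z': 69.5, 'n': 213, 'px': [219.8, 195.4]}
[ 474.03626694 -243.6992287   185.55979485] [3.14000184 0.0038039  1.05322479]
```

View pics/e.png

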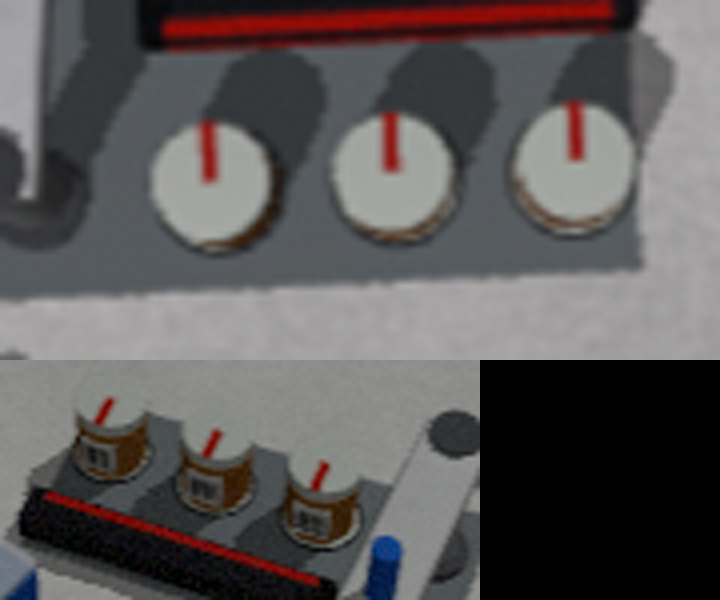

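```bash
python3 - <<'E'
from h import *
for f in("top1","scene1"):
    g=load(f"pics/{f}.npz");H=hsv(g);C=cloud(g)
    m=(H[...,0]>90)&(H[...,0]<118)&(H[...,1]>22)&(C[...,1]<-120)&(C[...,1]>-460)&(C[...,0]>340)&(C[...,0]<680)&(C[...,2]<12)
    b,l=blobs(m,300)
    for i,st,c in b:
        v,u=np.nonzero(l==i);P=onplane(g,np.c_[u,v],3)[:,:2].astype(np.float32)
        print(f,st,cv2.minAreaRect(P),cv2.boxPoints(cv2.minAreaRect(P)).round(0).tolist())
t=load("pics/top5.npz");show(lids(t,"green",box=(350,700,-420,-130)))
im=load("pics/scene5.npz")["img"][150:230,180:300,::-1];cv2.imwrite("pics/f.png",cv2.resize(im,(720,480),interpolation=cv2.INTER_CUBIC))
E
```

```text
top1 [ 391  176   68   80 3936] ((497.1748352050781, -295.2713623046875), (201.85240173339844, 233.54470825195312), 86.12333679199219) [[374.0, -388.0], [607.0, -404.0], [621.0, -202.0], [387.0, -187.0]]
scene1 [ 204  165   89   64 2069] ((494.7975769042969, -296.29742431640625), (203.35110473632812, 232.7601776123047), 86.07020568847656) [[372.0, -390.0], [604.0, -406.0], [618.0, -203.0], [386.0, -187.0]]
```

View pics/f.png

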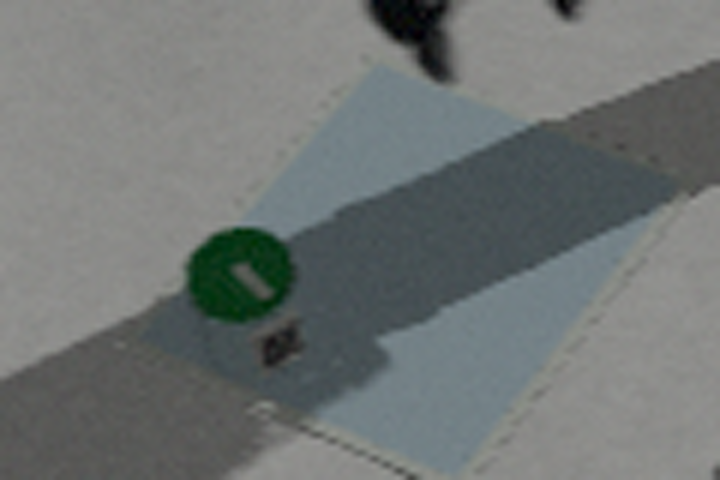

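>>> {"fn": "send_rows", "kwargs": {"series": [[75, [0.46, -0.41, 0], [0, 0, 0]], [75, [0.46, -0.41, 0], [0, 0, 0]], [75, [0.46, -0.41, 0], [0, 0, 0]], [75, [0.46, -0.41, 0], [0, 0, 0]], [75, [0, 0, -0.6], [0, 0, 0]], [75, [0, 0, 0], [0, 0, 0]]]}}

```text
clock: 40.85
eef_pos: [583.6, -332.9, 146.8]
tool_rot: [-3.134, 0.0, 1.064]
force: [-0.1, -0.2, -0.4]
width: 74.6
gripper_force: 0.0
```

```bash
python3 - <<'E'
from h import *
show(lids(grab("scene"),"green",box=(350,700,-420,-130)))
x=sensors.read_state();print(x["eef_pos"],x["tool_rot"])
E
```

```text
{'c': [587.0, -339.4], 'cir': [[586.6, -338.2], 31.5], 'z': 69.4, 'n': 213, 'px': [219.7, 195.3]}
[ 584.8611425  -333.16724234  148.69282781] [-3.13768061e+00 -1.37881287e-04  1.06456336e+00]
```

>>> {"fn": "send_rows", "kwargs": {"series": [[75, [0, -0.16, 0], [0, 0, 0]], [75, [0, 0, -0.6], [0, 0, 0]], [75, [0, 0, -0.6], [0, 0, 0]], [75, [0, 0, -0.4], [0, 0, 0]], [75, [0, 0, 0], [0, 0, 0]], [45, [0, 0, 0], [0, 0, 0]], [45, [0, 0, 0], [0, 0, 0]], [45, [0, 0, 0], [0, 0, 0]]]}}

```text
clock: 41.9
eef_pos: [587.5, -344.7, 56.4]
tool_rot: [3.138, 0.0, 1.064]
force: [-0.5, 0.3, 7.0]
width: 54.8
gripper_force: 64.2
```

>>> {"fn": "send_rows", "kwargs": {"series": [[45, [0, 0, 0.4], [0, 0, 0]], [45, [-0.5, 0.1, 0], [0, 0, 0]], [45, [-0.5, 0.1, 0], [0, 0, 0]], [45, [0, 0, -0.36], [0, 0, 0]], [45, [0, 0, -0.03], [0, 0, 0]], [45, [0, 0, -0.02], [0, 0, 0]], [45, [0, 0, 0], [0, 0, 0]]]}}

```text
clock: 42.78
eef_pos: [524.7, -332.6, 55.2]
tool_rot: [-3.14, 0.002, 1.063]
force: [-5.8, 0.5, 11.1]
width: 54.2
gripper_force: 67.9
```

>>> {"fn": "send_rows", "kwargs": {"series": [[68, [0, 0, 0.01], [0, 0, 0]], [68, [0, 0, 0], [0, 0, 0]], [68, [0, 0, 0.5], [0, 0, 0]], [60, [0, 0, 0.9], [0, 0, 1]], [45, [0, 0, 0.9], [0, 0, 1]], [45, [0, 0.2, 0.9], [0, 0, 1]], [45, [0.1, 0.5, 0], [0, 0, 1]], [45, [0.1, 0.5, 0], [0, 0, 1]]]}}

```text
clock: 43.78
eef_pos: [537.9, -258.1, 245.6]
tool_rot: [-3.141, -0.001, 1.505]
force: [1.1, 0.4, -0.4]
width: 44.7
gripper_force: 0.0
```

>>> {"fn": "send_rows", "kwargs": {"series": [[45, [0.1, 0.5, 0], [0, 0, 1]], [45, [0.1, 0.5, 0], [0, 0, 1]], [45, [0.1, 0.5, 0], [0, 0, 1]], [45, [0.1, 0.5, 0], [0, 0, 1]], [45, [0.1, 0.5, 0], [0, 0, 1]], [45, [0.1, 0.5, 0], [0, 0, 1]], [45, [0.1, 0.5, 0], [0, 0, 1]], [45, [0.1, 0.5, 0], [0, 0, 1]]]}}

```text
clock: 44.78
eef_pos: [586.1, -17.7, 245.7]
tool_rot: [-3.141, -0.0, 2.204]
force: [1.2, -0.3, 0.1]
width: 44.9
gripper_force: 0.0
```

>>> {"fn": "send_rows", "kwargs": {"series": [[45, [0.1, 0.5, 0], [0, 0, 1]], [45, [0.1, 0.5, 0], [0, 0, 1]], [45, [0.1, 0.5, 0], [0, 0, 1]], [45, [0.1, 0.5, 0], [0, 0, 1]], [45, [0.1, 0.5, 0], [0, 0, 1]], [45, [0, 0.5, 0], [0, 0, 1]], [45, [0, 0.4, 0], [0, 0, 1]], [45, [0, 0, 0], [0, 0, 1]]]}}

```text
clock: 45.78
eef_pos: [614.8, 188.6, 245.8]
tool_rot: [3.14, -0.001, 2.907]
force: [0.2, 0.6, -0.1]
width: 44.7
gripper_force: 0.0
```

```bash
python3 - <<'E'
from h import *
s=grab("scene",6)
show(lids(s,box=(350,700,-120,200)));show(lids(s,"green",box=(350,700,-420,-130)))
for g in(s,):
    C=cloud(g);m=blue(g)&(C[...,2]>150);v,u=np.nonzero(m);c=np.c_[u,v].mean(0);print(len(v),onplane(g,[c],172),np.median(C[m],0))
g=load("pics/scene1.npz");C=cloud(g);m=blue(g)&(C[...,2]>150);print(m.sum(),np.median(C[m],0))
E
```

```text
{'c': [478.3, -34.6], 'cir': [[477.9, -35.1], 31.7], 'z': 69.3, 'n': 231, 'px': [322.6, 200.7], 'pca': 1.3, 'sq': [487.5, -37.6], 'dir': -18.1}
{'c': [474.5, 53.4], 'cir': [[474.3, 52.6], 31.2], 'z': 69.3, 'n': 238, 'px': [349.4, 208.6], 'pca': 0.6, 'sq': [483.4, 50.6], 'dir': -17.6}
{'c': [473.1, 145.4], 'cir': [[471.2, 137.0], 31.3], 'z': 69.2, 'n': 164, 'px': [378.0, 217.7], 'pca': -1.2, 'sq': [482.8, 137.5], 'dir': -39.2}
{'c': [527.1, -328.9], 'cir': [[525.3, -327.0], 32.2], 'z': 69.4, 'n': 204, 'px': [232.3, 183.2]}
103 [[616.68635879 221.66333106 172.        ]] [624.41803407 225.66167086 187.63347046]
102 [624.10876765 225.56100645 186.89156937]
```

>>> {"fn": "send_rows", "kwargs": {"series": [[45, [0.09, 0.35, 0], [0, 0, 1]], [45, [0, 0.25, 0], [0, 0, 1]], [45, [0, 0, 0], [0, 0, 0.5]], [45, [0, 0, 0], [0, 0, 0]]]}}

```text
clock: 46.32
eef_pos: [621.1, 220.6, 245.4]
tool_rot: [-3.141, -0.001, 3.115]
force: [0.0, -1.2, 0.3]
width: 45.2
gripper_force: 0.0
```

>>> {"fn": "send_rows", "kwargs": {"series": [[45, [0, 0.06, 0], [0, 0, 0]], [45, [0, 0, -0.6], [0, 0, 0]], [45, [0, 0, -0.4], [0, 0, 0]], [45, [0, 0, -0.15], [0, 0, 0]], [30, [0, 0, 0], [0, 0, 0]], [30, [0, 0, 0], [0, 0, 0]], [30, [0, 0, 0], [0, 0, 0]]]}}

```text
clock: 47.2
eef_pos: [621.9, 224.1, 178.0]
tool_rot: [3.141, 0.002, 3.115]
force: [0.1, 0.0, -0.2]
width: 30.0
gripper_force: 0.0
```

>>> {"fn": "send_rows", "kwargs": {"series": [[30, [-0.02, -0.22, 0], [0, 0, -1]], [30, [-0.04, -0.21, 0], [0, 0, -1]], [30, [-0.06, -0.21, 0], [0, 0, -1]], [30, [-0.08, -0.2, 0], [0, 0, -1]], [30, [-0.1, -0.2, 0], [0, 0, -1]], [30, [-0.11, -0.19, 0], [0, 0, -1]], [30, [-0.13, -0.18, 0], [0, 0, -1]], [30, [-0.14, -0.17, 0], [0, 0, -1]]]}}

```text
clock: 48.2
eef_pos: [581.8, 129.2, 178.0]
tool_rot: [3.138, 0.002, 2.413]
force: [1.9, 0.7, 0.3]
width: 29.9
gripper_force: 0.9
```

>>> {"fn": "send_rows", "kwargs": {"series": [[30, [-0.16, -0.15, 0], [0, 0, -1]], [30, [-0.17, -0.14, 0], [0, 0, -1]], [30, [-0.18, -0.12, 0], [0, 0, -1]], [30, [-0.19, -0.11, 0], [0, 0, -1]], [30, [-0.2, -0.09, 0], [0, 0, -1]], [30, [-0.21, -0.07, 0], [0, 0, -1]], [30, [-0.21, -0.05, 0], [0, 0, -1]], [30, [-0.18, -0.03, 0], [0, 0, -1]]]}}

```text
clock: 49.2
eef_pos: [491.5, 83.3, 177.9]
tool_rot: [3.138, 0.0, 1.715]
force: [2.0, -0.2, -0.7]
width: 29.8
gripper_force: 0.8
```

>>> {"fn": "send_rows", "kwargs": {"series": [[30, [-0.12, -0.02, 0], [0, 0, -1]], [30, [-0.06, 0, 0], [0, 0, 0]], [30, [-0.03, 0, 0], [0, 0, 0]], [30, [0, 0, 0], [0, 0, 0]]]}}

```text
clock: 49.7
eef_pos: [478.2, 82.3, 177.1]
tool_rot: [3.141, -0.0, 1.632]
force: [0.5, 0.6, -0.0]
width: 30.1
gripper_force: 0.3
```

>>> {"fn": "send_rows", "kwargs": {"series": [[30, [-0.07, 0, 0], [0, 0, 0]], [30, [-0.06, 0, 0], [0, 0, 0]], [30, [-0.03, 0, 0], [0, 0, 0]], [30, [0, 0, 0], [0, 0, 0]]]}}

```text
clock: 50.2
eef_pos: [468.6, 82.0, 176.9]
tool_rot: [3.141, -0.0, 1.631]
force: [2.4, -1.2, -1.9]
width: 30.0
gripper_force: 1.3
```

>>> {"fn": "send_rows", "kwargs": {"series": [[30, [-0.03, 0, 0], [0, 0, 0]], [30, [-0.03, 0, 0], [0, 0, 0]], [30, [0, 0, 0], [0, 0, 0]]]}}

```text
clock: 50.58
eef_pos: [468.5, 82.2, 177.3]
tool_rot: [3.135, -0.001, 1.63]
force: [10.6, -0.5, -7.1]
width: 29.8
gripper_force: 5.3
```

>>> {"fn": "send_rows", "kwargs": {"series": [[30, [0.08, 0, 0], [0, 0, 0]], [30, [0, 0, 0.7], [0, 0, 0]], [0, [0, 0, 0.7], [0, 0, 0]], [0, [-0.2, 0.6, 0], [0, 0, 0]], [0, [-0.3, 0.8, 0], [0, 0, 0]], [0, [-0.3, 0.8, 0], [0, 0, 0]], [0, [-0.3, 0.8, 0], [0, 0, 0]], [0, [-0.25, 0.8, 0], [0, 0, 0]]]}}

```text
clock: 51.58
eef_pos: [386.7, 311.2, 260.7]
tool_rot: [-3.14, 0.001, 1.632]
force: [-0.7, 1.1, 0.2]
width: 0.1
gripper_force: 0.0
```

>>> {"fn": "send_rows", "kwargs": {"series": [[0, [0, 0.6, 0], [0, 0, 0]], [0, [0, 0, 0], [0, 0, 0]]]}}

```text
clock: 51.82
eef_pos: [386.4, 349.1, 260.8]
tool_rot: [-3.14, -0.002, 1.637]
force: [1.0, -0.1, 0.2]
width: 0.3
gripper_force: 0.0
```

```bash
python3 - <<'E'
from h import *
s=grab("scene",7);t=grab("top",7)
show(lids(s,box=(350,700,-120,200)));show(lids(s,"green",box=(350,700,-420,-130)))
for n in(0,7):
  for k in("top","scene"):
    g=load(f"pics/{k}{n}.npz");C=cloud(g);m=blue(g)&(C[...,2]>150);v,u=np.nonzero(m)
    if len(v):print(n,k,len(v),np.c_[u,v].mean(0).round(2))
cv2.imwrite("pics/g.png",cv2.resize(s["img"][130:280,180:480,::-1],(800,400),interpolation=cv2.INTER_CUBIC))
E
```

```text
{'c': [479.4, -34.3], 'cir': [[478.5, -35.3], 30.5], 'z': 69.3, 'n': 219, 'px': [322.6, 200.9], 'pca': 1.9, 'sq': [485.5, -37.7], 'dir': -29.1}
{'c': [476.0, 53.5], 'cir': [[475.2, 52.3], 30.3], 'z': 69.4, 'n': 222, 'px': [349.3, 209.0], 'pca': 0.8, 'sq': [481.1, 50.6], 'dir': -30.3}
{'c': [473.1, 138.9], 'cir': [[472.2, 137.1], 30.3], 'z': 69.2, 'n': 228, 'px': [375.9, 217.1], 'pca': 3.0, 'sq': [478.6, 137.0], 'dir': -19.5}
{'c': [526.5, -329.0], 'cir': [[524.5, -326.2], 32.2], 'z': 69.6, 'n': 201, 'px': [232.4, 183.1]}
0 top 48 [296.94 219.04]
0 scene 85 [354.94 189.89]
7 top 48 [297.  219.5]
7 scene 86 [359.57 187.85]
```

View pics/g.png

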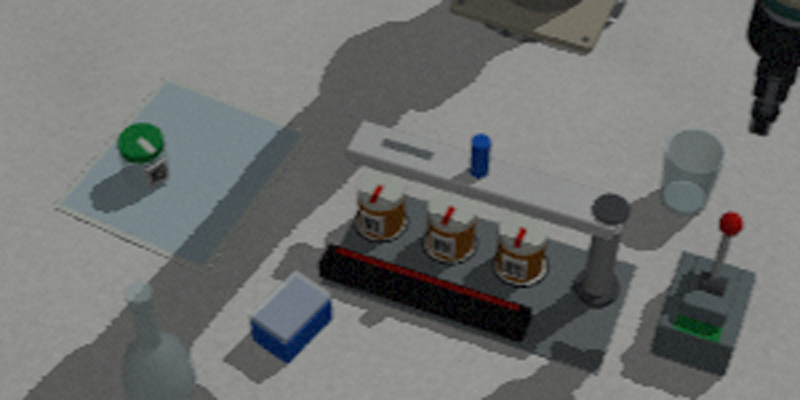

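>>> {"fn": "send_rows", "kwargs": {"series": [[0, [0, 0, -0.7], [0, 0, 0]], [0, [0, 0, -0.7], [0, 0, 0]], [0, [0, 0, -0.5], [0, 0, 0]], [0, [0, 0, 0], [0, 0, 0]], [0, [0.2, 0, 0], [0, 0, 0]], [0, [0.2, 0, 0], [0, 0, 0]], [0, [0.2, 0, 0], [0, 0, 0]], [0, [0.2, 0, 0], [0, 0, 0]]]}}

```text
clock: 52.92
eef_pos: [437.8, 346.2, 147.4]
tool_rot: [3.141, -0.001, 1.631]
force: [-1.1, 0.1, 0.1]
width: 0.1
gripper_force: 0.7
```

>>> {"fn": "send_rows", "kwargs": {"series": [[0, [0.2, 0, 0], [0, 0, 0]], [0, [0.2, 0, 0], [0, 0, 0]], [0, [0.15, 0, 0], [0, 0, 0]], [0, [0.1, 0, 0], [0, 0, 0]], [0, [0.05, 0, 0], [0, 0, 0]], [0, [0, 0, 0], [0, 0, 0]]]}}

```text
clock: 53.68
eef_pos: [478.8, 346.1, 146.9]
tool_rot: [3.141, 0.0, 1.631]
force: [0.1, -0.7, 0.2]
width: 0.2
gripper_force: 0.0
```

>>> {"fn": "send_rows", "kwargs": {"series": [[0, [0.05, 0, 0], [0, 0, 0]], [0, [0.05, 0, 0], [0, 0, 0]], [0, [0.03, 0, 0], [0, 0, 0]], [0, [0, 0, 0], [0, 0, 0]]]}}

```text
clock: 54.18
eef_pos: [482.7, 346.2, 146.7]
tool_rot: [-3.136, 0.002, 1.633]
force: [-8.8, -1.5, 3.8]
width: 0.1
gripper_force: 4.5
```

At the stop. Back off and check.

>>> {"fn": "send_rows", "kwargs": {"series": [[0, [-0.4, 0, 0], [0, 0, 0]], [0, [-0.3, 0, 0.3], [0, 0, 0]], [0, [0, 0, 0.8], [0, 0, 0]], [0, [0, 0, 0.8], [0, 0, 0]], [0, [0, 0, 0.4], [0, 0, 0]], [0, [0, 0, 0], [0, 0, 0]]]}}

```text
clock: 54.92
eef_pos: [445.6, 347.1, 287.1]
tool_rot: [3.137, -0.003, 1.631]
force: [-0.6, -0.0, -0.8]
width: 0.1
gripper_force: 0.0
```

```bash
python3 - <<'E'
from h import *
s=grab("scene",8);t=grab("top",8)
show(lids(s,box=(350,700,-120,200)));show(lids(s,"green",box=(350,700,-420,-130)))
for g in(t,s):
    C=cloud(g);b,l=blobs(red(g),10)
    for i,st,c in b:
        p=np.median(C[l==i],0)
        if 300<p[1]<450:print("ball",c.round(1),p.round(0))
cv2.imwrite("pics/i.png",cv2.resize(s["img"][130:280,180:480,::-1],(800,400),interpolation=cv2.INTER_CUBIC))
E
```

```text
{'c': [479.1, -34.2], 'cir': [[478.2, -35.0], 30.6], 'z': 69.6, 'n': 216, 'px': [322.7, 200.9], 'pca': 1.4, 'sq': [485.1, -37.7], 'dir': -30.2}
{'c': [476.0, 53.7], 'cir': [[475.9, 51.9], 30.5], 'z': 69.2, 'n': 222, 'px': [349.3, 209.0], 'pca': 1.1, 'sq': [481.2, 50.6], 'dir': -30.6}
{'c': [472.9, 139.2], 'cir': [[472.1, 138.4], 29.4], 'z': 69.6, 'n': 224, 'px': [376.0, 217.0], 'pca': 2.6, 'sq': [478.5, 136.9], 'dir': -21.5}
{'c': [526.8, -328.9], 'cir': [[524.5, -326.2], 32.2], 'z': 69.2, 'n': 202, 'px': [232.4, 183.2]}
ball [194.6 209.3] [506. 351. 156.]
ball [447.6 232.4] [512. 354. 157.]
```

View pics/i.png

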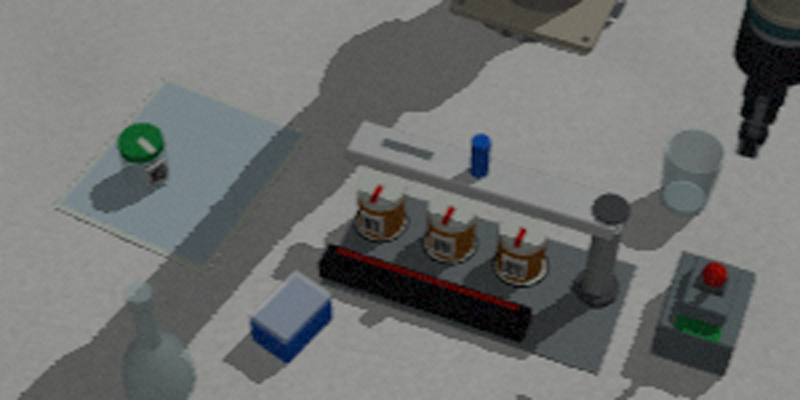

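The last picture shows everything in place: the toggle is on, the lamp arm is over the circles, the three jars face the scanner, the reference jar is on the mat, and the flask, beaker and tip box are untouched.

```bash
python3 -c "
from cell import ctrl
print(ctrl.finish_job())"
```

```text
the job is handed in; nothing more can be done
None
```

I finished the job in the order asked and handed it in: all three sample jars stand on their own circles, about 2 mm off centre and 1.5° off square by my measurements, and the reference jar, knocked aside mid-run, is back on the mat.

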